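# Snap two filling lances into a sprung clip rail

## Task

Put the two filling lances away on the clip rail: the long lance lengthways in the pair of clips that stand farther apart, the short one in the closer pair, each centred on its pair and pressed down sideways until it has snapped fully home in both clips. The clip bar rides on springs and sinks as you press, so press by feel, one end of a lance and then the other, and never drive the bar down onto its stops. Leave the brown bottle behind the rail, the sample cup at its left and the notepad at its right where they are.

Things in the scene. Friction and masses are not known exactly. Their poses are not given: they have to be found in the camera images.
- lance_long_mid (a point): Centre of the long filling lance (on its axis, half-way along): a steel tube 20 mm in diameter, 190 mm long over all, about 0.10 kg, with a 12 mm tapered tip at its -y end and a dark hexagonal head (16 mm long, 20 mm across flats) at its +y end. y runs along the lance. It starts lying on the table, axis 10 mm up; the hexagon keeps it from rolling. It may lie either way round on the rail.
- lance_short_mid (a point): Centre of the short filling lance: the same, but 140 mm long over all, about 0.08 kg.
- rack: The clip rail's grey foot, 78 x 430 x 10 mm, origin under its centre; y runs along the rail. On it, on springs, the bar (26 mm wide, top 51 mm up) with four clips, each 14 mm long along the rail: a fixed seat and, on either side, a grey sprung jaw that opens outwards. The jaws' rounded lips leave a 17 mm gap and reach 8 mm above the axis of a seated lance, which stands 2 mm proud of them.
- long_place (a point): Where the long lance's centre lies when it is home; y along the rail, z up. Fixed to the bar, sinks with it; 77 mm above the table while the bar is up, 26 mm above the bar's top. Its clips stand at y = +58 and -58 mm. A lance laid on the closed lips rests there steadily, axis about 12 mm above home. Pushed down right over a clip it snaps in there at about 7 to 12 N and drops onto the seat.
- short_place (a point): Where the short lance's centre lies when it is home, on the same bar, 190 mm from long_place towards the rail's -y: the same, with its clips at y = +36 and -36 mm.
- clip_bar (a joint): How far the steel bar (422 mm long) has sunk, in m: 0 up, 0.027 on its stops; never let it pass 0.026. Empty it begins to sink at about 3 N (1 N more or less from rack to rack) and gives 2 mm per further newton, a little sooner with lances on it. One end of a lance snaps in before the bar is on its stops; both ends pressed at once bottom it. It springs back up when let go.
- oil_bottle_mid (a point): Centre of the brown bottle with a black cap, 52 mm in diameter, 109 mm tall, behind the rail; a bystander.
- sample_cup_mid (a point): Centre of the white sample cup with a lid, 60 mm in diameter, 54 mm tall, to the left of the rail; a bystander.
- notepad_mid (a point): Centre of the pale notepad lying flat, 68 x 100 x 12 mm, to the right of the rail; a bystander.

How it is judged:
By the outcome, as a careful person would: the job done as asked, in the order asked, and still so for the second after the job is handed in, with the robot touching nothing.
It also fails if it takes over 72 s, if anything falls off the work surface, if the arm or the gripper's body presses on something with over 40 N, if the wrist force passes 120 N, or if a joint passes its speed limit or range.

## Robot

A 6-joint arm with a two-finger parallel gripper is mounted at the origin on a cart in front of the work surface, level with it; the furniture and walls round the work are solid. World frame = base frame: x ahead of the robot, y to its left, z up, the work surface at z = 0. Lengths are in m, angles in rad, forces in N, time in s.
With the tool pointing down it reaches from about 0.3 to 0.775 m from the base axis. Payload 14.6 kg.
Tool frame: the origin (TCP) lies between the finger pads; the fingertips stand 8 mm ahead of it and the grasp point (between the pads) lies 11 mm behind it; x points along the fingers, y is the direction in which the jaws open and shut, and the axes are right-handed (so a half turn about x gives the same grasp; the last joint's range is limited). The gripper opens to 94 mm and grips with 3 to 60 N. Pads are 16 mm wide; open, the fingers measure 119 mm over their backs; the gripper's body (75 mm by 177 mm) begins 78 mm behind the grasp point.
Start: joints at [-0.067, 0.3, 1.521, -0, 1.321, -0.067], TCP at [0.55, -0, 0.213] pointing down, gripper open.
Joint ranges: [-3.03, 3.03], [-0.79, 2.21], [0.23, 2.52], [-1.04, 4.18], [0, 3.07], [-2.55, 2.55]. Speed limits (rad/s): [2.22, 2.22, 2.57, 3.14, 3.14, 3.14].

## Interface

Orientations are given as [roll, pitch, yaw] about the fixed x, y, z axes, in that order (R = Rz(yaw) Ry(pitch) Rx(roll)).
In Python, from station import ctrl gives the robot as it stands.
- The arm moves only by the shell command python3 -m creep 'ROWS' [FORCE]. ROWS is a JSON object of lists of equal length, an entry for each row: "hand": the closure, from -1 (fully open) to 1 (shut); "slide": the shift along the tool's x, y, z in m, a list of three; "spin": the turn about the tool's x in degrees. A call has 1 to 12 rows; each row is the pose to reach, as a shift and turn from the pose commanded when the call began, along the tool's axes at that moment; what a row does not reach only later rows make up. A row lasts 1/12 s, in which the tool goes at most 41.7 mm and 7.16 degrees, less where a joint would pass 70% of its speed; a pose out of reach is approached as far as the arm can. A call with a gripper value outside its range is refused whole. The fingers move at their own pace and stop on an object; FORCE is the grip in N (left out, the last holds). Time passes only in rows, so rows that repeat a pose let the fingers close. It gives the time, the measured TCP pose, the force and the opening at its end, in the units of the state.
- ctrl.get_obs(): the state, without advancing time (a new reading comes with each control period).
- ctrl.camera(name): name is "scene" or "side" or "wrist"; returns the picture (420x560x3 uint8, red, green, blue); there is no depth.
- ctrl.calibration(name): a dict with "K" (3x3 intrinsics, pixels), "k1" (the pictures are not rectified: a ray, as slopes to the right and down, at radius r is drawn at 1 + k1 r^2 times it, then the intrinsics apply), "R" (3x3) and "t" (3): a world point X has camera coordinates R X + t. Camera axes: x right, y down, z forward; pixel columns grow to the right and rows downward; lengths in m; the calibration is good to about 2 mm. A picture is of the moment at which its call begins: read the wrist's pose just before it. calibration takes no time and is no camera call; for the wrist camera it gives the pose at the moment of the call.
- ctrl.hand_in(): hands the job in, once; it reports no verdict.
The state is a dict: "time_s": time; "qpos": joint angles; "joint_vel": joint speeds; "tau": joint torques, N m; "ee_pos": TCP position; "eef_rot": TCP orientation; "force": force on the tool from outside, world axes, zero at the start; "moment": the same for the moment, N m; "grip_width": finger opening in m.
Only numpy, scipy, OpenCV 4.12 (cv2) and the standard library are available. Lean on these libraries where they do the work, as an engineer would, in place of code of your own. Each camera call takes 0.05 s, during which the arm holds its last target.

## Working session

There is one attempt and no reset: what is moved stays moved. The work goes in short steps, Python scripts to look and compute and a shell command to move; the robot and the scene stay as the last step left them, time stands still between calls to the robot, and variables do not carry over. Pictures are saved under pics/ and viewed, and the job is handed in when it is done.

```bash
ls; mkdir -p pics
python3 - <<'E'
from station import ctrl
import cv2
print(ctrl.get_obs())
for n in ["scene","side","wrist"]:
    c=ctrl.calibration(n); print(n,c)
    cv2.imwrite(f"pics/{n}0.png",ctrl.camera(n)[:,:,::-1])
E
```

```text
pics
{'time_s': 0.0, 'qpos': array([-6.66231340e-02,  3.00483218e-01,  1.52157569e+00,  2.18585973e-05,
        1.32068851e+00, -6.65894555e-02]), 'joint_vel': array([ 0.00146964,  0.00058179,  0.0006395 ,  0.000996  ,  0.00045648,
       -0.00095917]), 'tau': array([-1.53750298e-03, -5.31805658e+01, -3.52735734e+01,  7.07558286e-02,
        2.43994006e-02, -4.79655944e-05]), 'ee_pos': array([5.49751590e-01, 6.49181124e-06, 2.12881957e-01]), 'eef_rot': array([-1.65571852,  1.56964138,  3.05663136]), 'force': array([0.10554889, 0.87930754, 0.17893812]), 'moment': array([-0.03665148,  0.01466931,  0.01135885]), 'grip_width': 0.09418063824402027}
scene {'K': array([[535.37025374,   0.        , 270.01847482],
       [  0.        , 535.37025374, 210.77291814],
       [  0.        ,   0.        ,   1.        ]]), 'k1': -0.0677218234912259, 'R': array([[ 0.50243493, -0.86457386,  0.00843626],
       [-0.65084731, -0.3846179 , -0.65457379],
       [ 0.56917213,  0.32339002, -0.75595104]]), 't': array([-0.36119059,  0.47026584,  1.18293725])}
side {'K': array([[469.72868314,   0.        , 274.30386385],
       [  0.        , 469.72868314, 210.31158043],
       [  0.        ,   0.        ,   1.        ]]), 'k1': -0.12291209942797683, 'R': array([[-0.88874526, -0.45829548,  0.00985533],
       [-0.22219557,  0.4118867 , -0.88372986],
       [ 0.40095012, -0.78760053, -0.46789358]]), 't': array([0.51845228, 0.2259115 , 1.08473655])}
wrist {'K': array([[374.4960608 ,   0.        , 281.46749056],
       [  0.        , 374.4960608 , 204.35138642],
       [  0.        ,   0.        ,   1.        ]]), 'k1': -0.09693960079647986, 'R': array([[ 9.99999597e-01,  2.28384239e-04, -8.68012369e-04],
       [ 4.22079357e-04, -9.73139715e-01,  2.30214938e-01],
       [-7.92119845e-04, -2.30215212e-01, -9.73139419e-01]]), 't': array([-0.54947094, -0.02474108,  0.38898783])}
```

View pics/scene0.png

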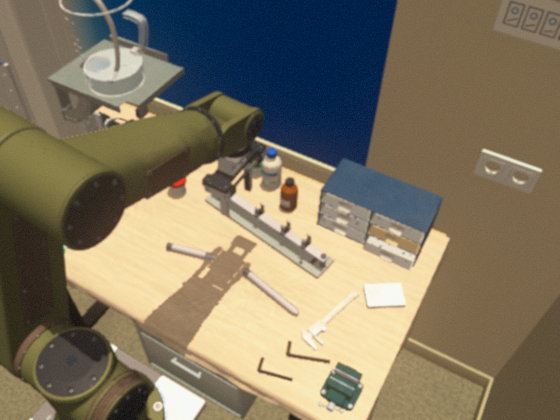

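View pics/side0.png

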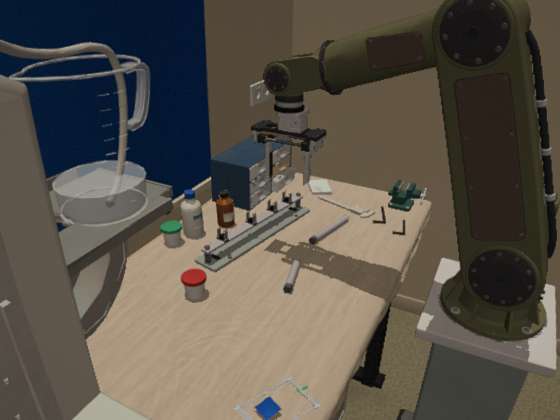

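View pics/wrist0.png

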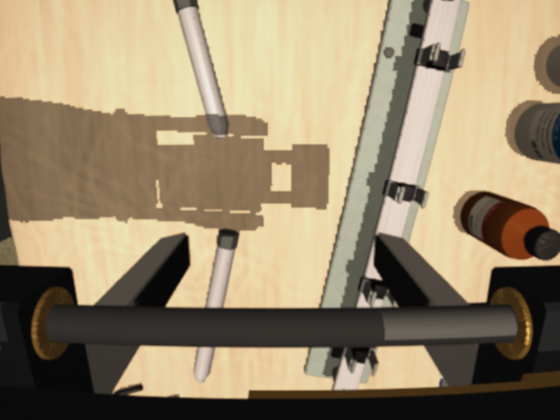

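```bash
cat > h.py <<'E'
import numpy as np, cv2
from scipy.spatial.transform import Rotation as Ro
from station import ctrl
def rays(cal,px):
    px=np.asarray(px,float).reshape(-1,1,2)
    n=cv2.undistortPoints(px,cal['K'],np.array([cal['k1'],0,0,0,0.])).reshape(-1,2)
    d=np.c_[n,np.ones(len(n))]@cal['R']
    o=-cal['R'].T@cal['t']
    return o,d
def plane(cal,px,z):
    o,d=rays(cal,px); return o+d*((z-o[2])/d[:,2])[:,None]
def proj(cal,X):
    X=np.asarray(X,float).reshape(-1,3)
    p,_=cv2.projectPoints(X,cv2.Rodrigues(cal['R'])[0],cal['t'],cal['K'],np.array([cal['k1'],0,0,0,0.]))
    return p.reshape(-1,2)
def tool():
    o=ctrl.get_obs(); return o['ee_pos'],Ro.from_euler('xyz',o['eef_rot']).as_matrix(),o
E
python3 - <<'E'
from h import *
p,R,o=tool(); print(np.round(R,4)); print(Ro.from_matrix(R).as_euler('xyz'))
c=ctrl.calibration('wrist')
np.set_printoptions(suppress=True,precision=4)
print("lances",plane(c,[[185,3],[220,132],[228,232],[201,380]],0.01))
s=ctrl.calibration('scene')
print("scene lances",plane(s,[[169,247],[215,257],[247,272],[297,312]],0.01))
print("bar top-ish clips",plane(c,[[441,58],[405,192],[372,290],[355,358]],0.077))
im=ctrl.camera('scene')[:,:,::-1]
cv2.imwrite('pics/sc1.png',cv2.resize(im[180:340,140:340],None,fx=4,fy=3.75,interpolation=cv2.INTER_CUBIC)[:600])
im=ctrl.camera('wrist')[:,:,::-1]
cv2.imwrite('pics/wr1.png',cv2.resize(im[0:400,160:560],None,fx=1.5,fy=1.5,interpolation=cv2.INTER_CUBIC))
E
```

```text
[[-9.e-04  1.e+00  0.e+00]
 [ 1.e-04  0.e+00 -1.e+00]
 [-1.e+00 -9.e-04 -1.e-04]]
[-1.63330554  1.56991672  3.07909377]
lances [[ 0.4587  0.1719  0.01  ]
 [ 0.4889  0.0505  0.01  ]
 [ 0.4936 -0.0526  0.01  ]
 [ 0.4538 -0.2378  0.01  ]]
scene lances [[ 0.455   0.1729  0.01  ]
 [ 0.4919  0.043   0.01  ]
 [ 0.4944 -0.0588  0.01  ]
 [ 0.4544 -0.233   0.01  ]]
bar top-ish clips [[ 0.6765  0.1127  0.077 ]
 [ 0.6539  0.0038  0.077 ]
 [ 0.6311 -0.0862  0.077 ]
 [ 0.6198 -0.1577  0.077 ]]
```

View pics/sc1.png

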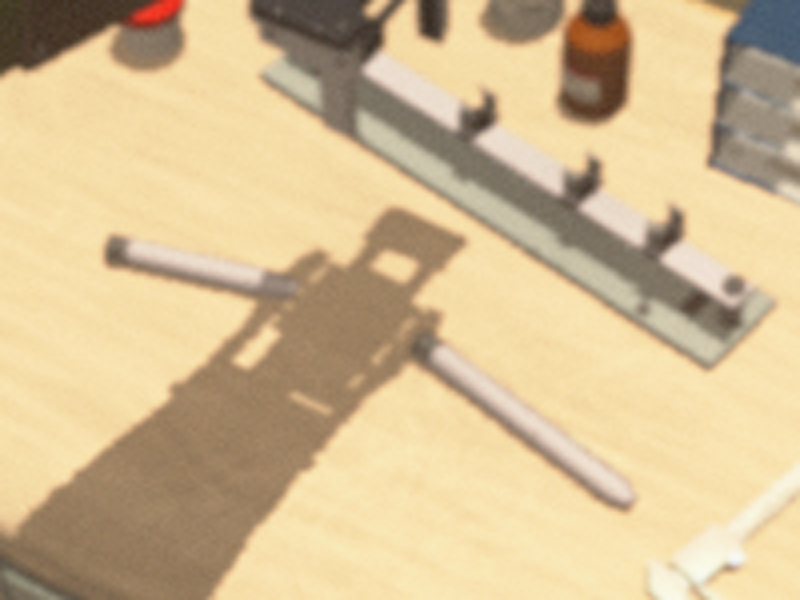

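View pics/wr1.png

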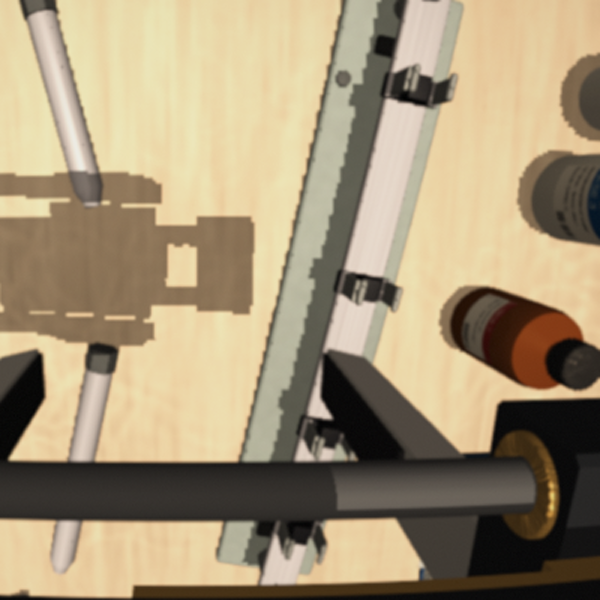

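```bash
python3 -m creep '{"hand":[-0.5,-0.5,-0.5,-0.5,-0.5,-0.5,-0.5],"slide":[[0,-0.02,0.03],[0,-0.04,0.065],[0,-0.06,0.1],[0,-0.07,0.13],[0,-0.076,0.145],[0,-0.076,0.145],[0,-0.076,0.145]],"spin":[3,6,9,12,12,12,12]}' 20
python3 - <<'E'
from h import *
p,R,o=tool(); print(p,o['force'],o['time_s'],o['grip_width']);print(R.round(3))
c=ctrl.calibration('wrist');im=ctrl.camera('wrist')
import pickle; pickle.dump((c,im),open('w2.pkl','wb'))
cv2.imwrite('pics/w2.png',cv2.resize(im[:,:,::-1],(800,600),interpolation=cv2.INTER_CUBIC))
E
```

```text
time_s: 0.83
ee_pos: [0.4739, -0.1453, 0.2135]
eef_rot: [3.039, 1.571, 1.257]
force: [-0.8, 0.7, 0.3]
grip_width: 0.0701
[ 0.47388037 -0.14528386  0.21345593] [-0.77908069  0.68101437  0.33905905] 0.8333 0.07013511253715475
[[ 0.     0.978 -0.209]
 [ 0.    -0.209 -0.978]
 [-1.     0.    -0.   ]]
```

View pics/w2.png

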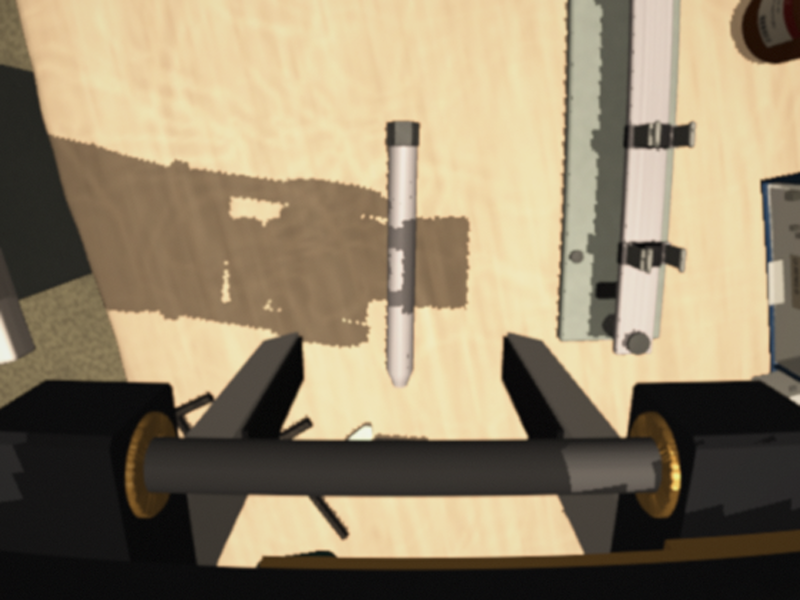

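Run:
```python
from h import *
import pickle; c,im=pickle.load(open('w2.pkl','rb'))
np.set_printoptions(suppress=True,precision=4)
print('cam',-c['R'].T@c['t'])
q=np.array([[403,122],[400,385]])*.7
h=plane(c,q[:1],0.02)[0];t=plane(c,q[1:],0.01)[0]
h0=plane(c,q[:1],0.01)[0]
print('head',h,h0,'tip',t,np.linalg.norm((h-t)[:2]),'mid',(h+t)/2, np.degrees(np.arctan2(-(h-t)[0],(h-t)[1])))
# mid line
for y,l,r in [(170,389,417),(340,387,415)]:
    print(plane(c,np.array([[(l+r)/2,y]])*.7,0.01))
cv2.imwrite('pics/w2c.png',cv2.resize(im[70:260,420:520,::-1],(400,600)[::1] if 0 else (400,760))[:600] )
cv2.imwrite('pics/w2c.png',cv2.resize(im[75:225,410:510,::-1],(400,600),interpolation=cv2.INTER_CUBIC))
```

```text
cam [ 0.4875 -0.0812  0.3843]
head [ 0.4942 -0.0534  0.02  ] [ 0.4944 -0.0526  0.01  ] tip [ 0.4526 -0.2377  0.01  ] 0.18900422425787272 mid [ 0.4734 -0.1456  0.015 ] -12.720687212708627
[[ 0.4878 -0.0839  0.01  ]]
[[ 0.4608 -0.2031  0.01  ]]
```

View pics/w2c.png

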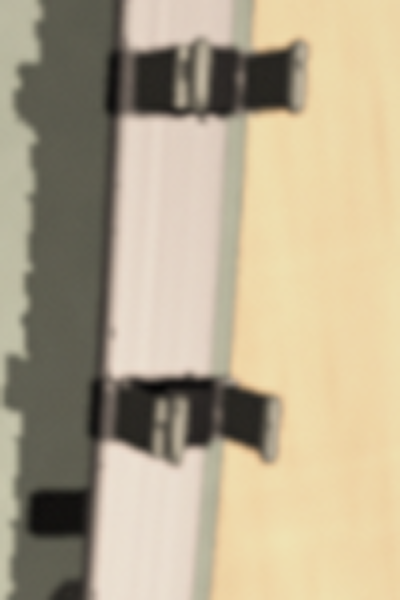

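```bash
python3 -m creep '{"hand":[-0.5,-0.5,-0.5,-0.5,-0.5,-0.5,-0.5,1,1,1,1,1],"slide":[[0.04,0,0],[0.08,0,0],[0.12,0,0],[0.16,0,0],[0.19,0,0],[0.203,0,0],[0.203,0,0],[0.203,0,0],[0.203,0,0],[0.203,0,0],[0.203,0,0],[0.203,0,0]],"spin":[0.7,0.7,0.7,0.7,0.7,0.7,0.7,0.7,0.7,0.7,0.7,0.7]}' 25
```

```text
time_s: 1.88
ee_pos: [0.4742, -0.1447, 0.0105]
eef_rot: [1.583, 1.571, -0.209]
force: [-0.1, 0.2, -0.2]
grip_width: 0.0407
```

```bash
python3 -m creep '{"hand":[1,1,1,1,1,1],"slide":[[0,0,0],[0,0,0],[0,0,0],[0,0,0],[0,0,0],[0,0,0]],"spin":[0,0,0,0,0,0]}' 25
```

```text
time_s: 2.38
ee_pos: [0.474, -0.145, 0.0105]
eef_rot: [1.553, 1.571, -0.24]
force: [-0.1, 1.4, 0.9]
grip_width: 0.0192
```

```bash
python3 -m creep '{"hand":[1,1,1,1,1,1,1,1,1,1,1,1],"slide":[[-0.03,0,0],[-0.065,0,0],[-0.1,0,0],[-0.13,0.01,-0.02],[-0.15,0.02,-0.05],[-0.17,0.03,-0.08],[-0.185,0.045,-0.11],[-0.19,0.055,-0.14],[-0.19,0.06,-0.17],[-0.19,0.06,-0.19],[-0.19,0.06,-0.19],[-0.19,0.06,-0.19]],"spin":[0,0,0,0,0,0,0,0,0,0,0,0]}'
python3 - <<'E'
from h import *
p,R,o=tool(); print(p,o['force'],o['time_s'],o['grip_width']);print(R.round(3))
c=ctrl.calibration('wrist');im=ctrl.camera('wrist')
import pickle; pickle.dump((c,im),open('w3.pkl','wb'))
cv2.imwrite('pics/w3.png',cv2.resize(im[:,:,::-1],(800,600),interpolation=cv2.INTER_CUBIC))
E
```

```text
time_s: 3.38
ee_pos: [0.5742, 0.0277, 0.2]
eef_rot: [-1.237, 1.57, -3.027]
force: [-0.2, -0.8, -1.4]
grip_width: 0.0191
[0.57415085 0.02774667 0.20000581] [-0.2138761  -0.78806331 -1.42621431] 3.3833 0.019093989913561288
[[-0.001  0.976 -0.218]
 [-0.    -0.218 -0.976]
 [-1.    -0.001  0.   ]]
```

View pics/w3.png

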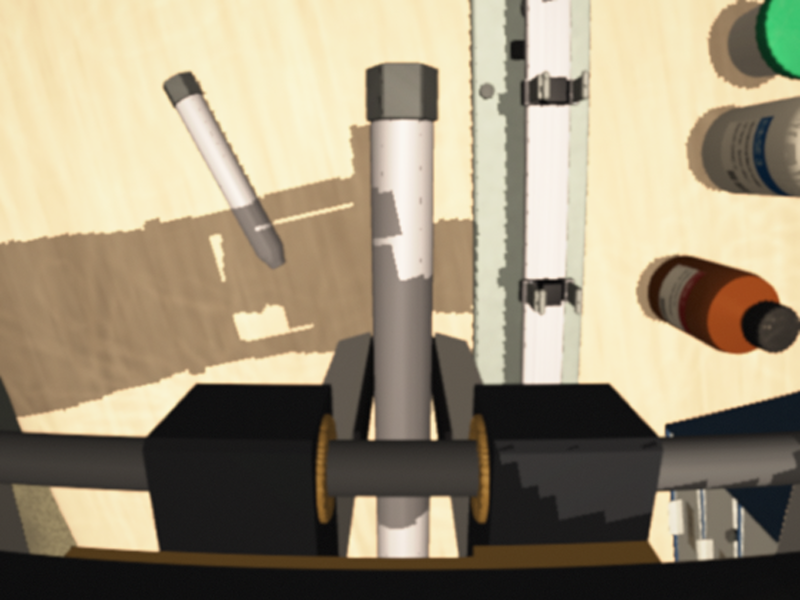

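Run:
```python
from h import *
import pickle; c,im=pickle.load(open('w3.pkl','rb'))
a=cv2.resize(im[45:85,350:430,::-1],(640,320),interpolation=cv2.INTER_CUBIC)
b=cv2.resize(im[185:220,350:430,::-1],(640,280),interpolation=cv2.INTER_CUBIC)
cv2.imwrite('pics/w3c.png',np.vstack([a,b]))
```

```text
(no output)
```

View pics/w3c.png

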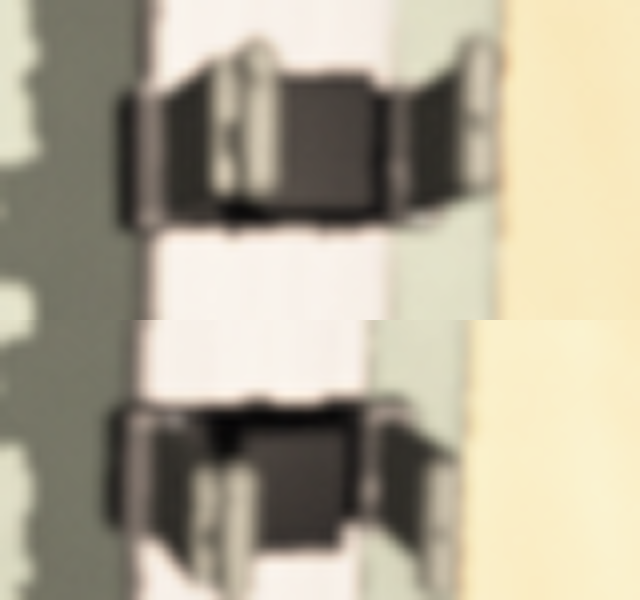

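```bash
cat >> h.py <<'E'
np.set_printoptions(suppress=True,precision=4)
E
python3 - <<'E'
from h import *
import pickle; c,im=pickle.load(open('w3.pkl','rb'))
k=plane(c,[[395.9-.5,59.7-.5],[392.5-.5,211-.5]],0.084)
print('clips',k,np.linalg.norm(k[0]-k[1])); m=k.mean(0); print('mid',m)
d=(k[0]-k[1])[:2]; d/=np.linalg.norm(d); print('ang',np.degrees(np.arctan2(-d[0],d[1])), 'short', m[:2]-0.19*d)
b=plane(c,[[384-.5,45],[381.4-.5,187.5]],0.051); e=(b[0]-b[1])[:2]
print('bar',b,np.degrees(np.arctan2(-e[0],e[1])))
n=np.array([d[1],-d[0]]); print('bar vs clip lateral',(b[:,:2]-m[:2])@n)
# short clips from w2
c2,_=pickle.load(open('w2.pkl','rb'))
k2=plane(c2,[[410+(250)/4-.5,75+77/4-.5],[410+(225)/4-.5,75+428/4-.5]],0.084);print('short clips',k2,np.linalg.norm(k2[0]-k2[1]),k2.mean(0))
# short lance
h=plane(c,np.array([[181,75]])*.7,0.02)[0]; t=plane(c,np.array([[277,267]])*.7,0.01)[0]
print('short lance',h,t,np.linalg.norm((h-t)[:2]),(h+t)/2,np.degrees(np.arctan2(-(h-t)[0],(h-t)[1])))
# held lance head end
z=0.2
H=plane(c,[[402*.7,64*.7]],z+0.011+0.01); p=np.array([.57415,.02775]);print('held head from TCP',H, np.linalg.norm(H[0,:2]-p),H[0,:2]-p)
# bottle
print('bottle base~',plane(c,np.array([[660,280]])*.7,0.0))
E
```

```text
clips [[0.6796 0.1145 0.084 ]
 [0.6585 0.0014 0.084 ]] 0.11511415280105891
mid [0.669 0.058 0.084]
ang -10.570435827720267 short [ 0.6342 -0.1288]
bar [[0.6824 0.1302 0.051 ]
 [0.6601 0.0137 0.051 ]] -10.83611710945414
bar vs clip lateral [-0.0002 -0.0007]
short clips [[ 0.6403 -0.0938  0.084 ]
 [ 0.627  -0.1636  0.084 ]] 0.07106416776592397 [ 0.6337 -0.1287  0.084 ]
short lance [0.4641 0.1795 0.02  ] [0.4895 0.0444 0.01  ] 0.13741989721903047 [0.4768 0.1119 0.015 ] 10.62818051126323
held head from TCP [[0.5943 0.1179 0.221 ]] 0.09238296388599015 [0.0201 0.0902]
bottle base~ [[ 0.7538 -0.026   0.    ]]
```

```bash
python3 -m creep '{"hand":[1,1,1,1,1,1,1,1,1,1],"slide":[[0,0.03,-0.02],[0,0.06,-0.035],[0,0.086,-0.05],[0.01,0.086,-0.05],[0.04,0.086,-0.05],[0.07,0.086,-0.05],[0.09,0.086,-0.05],[0.1,0.086,-0.05],[0.102,0.086,-0.05],[0.102,0.086,-0.05]],"spin":[-1,-1.9,-1.9,-1.9,-1.9,-1.9,-1.9,-1.9,-1.9,-1.9]}'
python3 - <<'E'
from h import *
p,R,o=tool(); print(p,o['force'],o['time_s'],o['grip_width']);print(R.round(3))
for n in ['wrist','side']:
  im=ctrl.camera(n)
  if n=='side': im=im[120:300,180:360]; cv2.imwrite('pics/s4.png',cv2.resize(im[:,:,::-1],(600,600),interpolation=cv2.INTER_CUBIC))
  else: cv2.imwrite('pics/w4.png',cv2.resize(im[:,:,::-1],(800,600),interpolation=cv2.INTER_CUBIC))
E
```

```text
time_s: 4.27
ee_pos: [0.6692, 0.0563, 0.0989]
eef_rot: [1.295, 1.571, -0.465]
force: [-0.3, 0.3, -0.0]
grip_width: 0.0191
[0.6692 0.0563 0.0989] [-0.3157  0.2748 -0.0038] 4.2667 0.019132340546644075
[[ 0.     0.982 -0.188]
 [-0.    -0.188 -0.982]
 [-1.     0.     0.   ]]
```

View pics/w4.png

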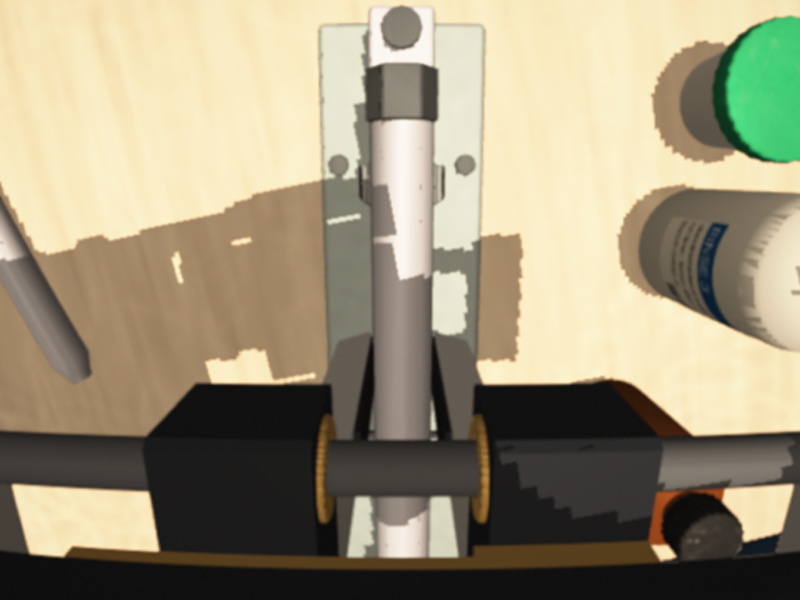

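View pics/s4.png

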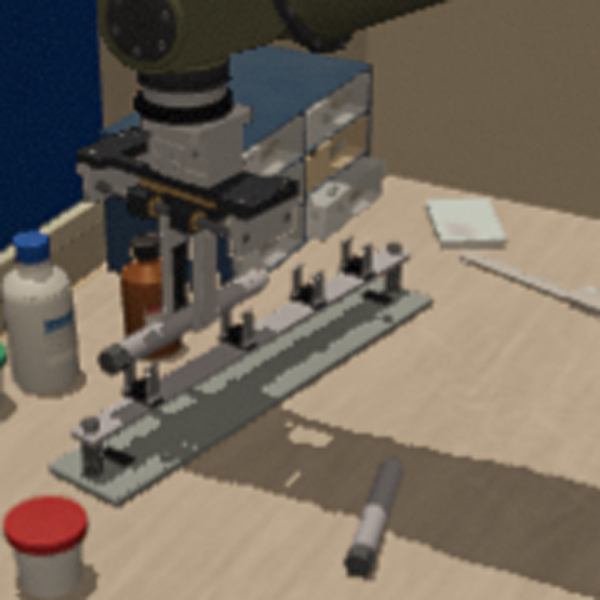

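```bash
python3 -m creep '{"hand":[1,1,1,1,1],"slide":[[0.002,0,-0.0015],[0.005,0,-0.0015],[0.008,0,-0.0015],[0.01,0,-0.0015],[0.01,0,-0.0015]],"spin":[0,0,0,0,0]}'
```

```text
time_s: 4.78
ee_pos: [0.6695, 0.0586, 0.0883]
eef_rot: [2.388, 1.571, 0.629]
force: [-0.9, -0.3, 2.5]
grip_width: 0.0192
```

```bash
python3 -m creep '{"hand":[0,0,0,0,0,0,0,0,0,0],"slide":[[0,0,0],[0,0,0],[0,0,0],[0,0,0],[0,0,0],[-0.01,0,0],[-0.03,0,0],[-0.05,0,0],[-0.06,0,0],[-0.06,0,0]],"spin":[0,0,0,0,0,0,0,0,0,0]}'
python3 - <<'E'
from h import *
p,R,o=tool(); print(p,o['force'],o['time_s'],o['grip_width']);print(R.round(3))
for n in ['wrist','side']:
  c=ctrl.calibration(n);im=ctrl.camera(n)
  if n=='side': im=im[120:300,180:360]; cv2.imwrite('pics/s5.png',cv2.resize(im[:,:,::-1],(600,600),interpolation=cv2.INTER_CUBIC))
  else: cv2.imwrite('pics/w5.png',cv2.resize(im[:,:,::-1],(800,600),interpolation=cv2.INTER_CUBIC)); cw=c
import pickle;pickle.dump(cw,open('w5.pkl','wb'))
E
```

```text
time_s: 5.62
ee_pos: [0.6705, 0.0585, 0.1517]
eef_rot: [1.8, 1.566, 0.04]
force: [-0.0, -0.6, -0.3]
grip_width: 0.0472
[0.6705 0.0585 0.1517] [-0.0046 -0.6081 -0.2681] 5.6167 0.04723414812859412
[[ 0.005  0.982 -0.187]
 [ 0.    -0.187 -0.982]
 [-1.     0.005 -0.001]]
```

View pics/w5.png

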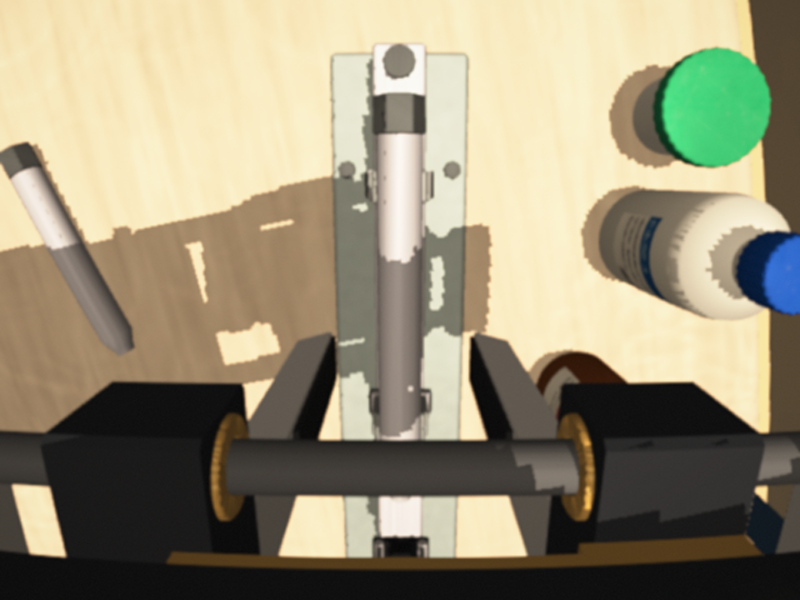

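View pics/s5.png

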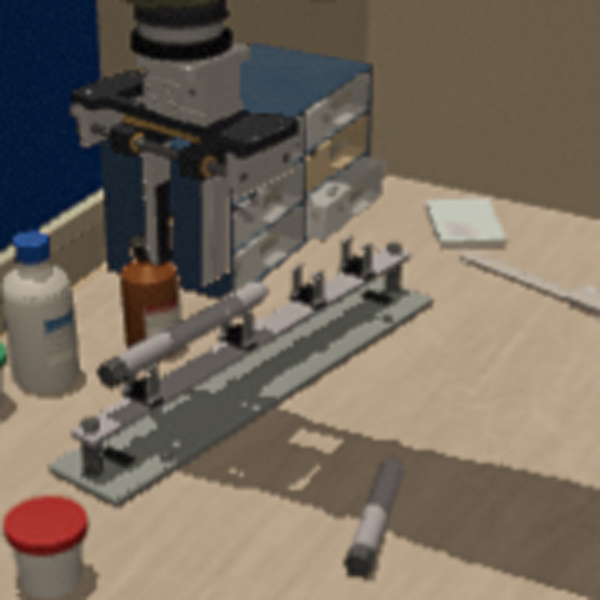

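Run:
```python
from h import *
import pickle; c=pickle.load(open('w5.pkl','rb'))
h=plane(c,[[399*.7,95*.7]],0.0975)[0];hb=plane(c,[[399*.7,95*.7]],0.099)[0]
k=plane(c,[[400*.7,186*.7],[401*.7,402*.7]],0.085); s=plane(c,[[401*.7,552*.7]],0.084)
print(h,hb,k,s)
d=np.array([.1857,.9826]); print('head to c1',(h-k[0])[:2]@d,(k[0]-k[1])[:2]@d, k.mean(0))
```

```text
[0.6871 0.1509 0.0975] [0.687  0.1508 0.099 ] [[0.6806 0.1147 0.085 ]
 [0.6619 0.0144 0.085 ]] [[ 0.6454 -0.0719  0.084 ]]
head to c1 0.03680680516012145 0.10204863612421398 [0.6712 0.0646 0.085 ]
```

```bash
python3 -m creep '{"hand":[1,1,1,1,1,1,1,1,1,1],"slide":[[0,-0.0005,-0.02],[0,-0.0005,-0.04],[0,-0.0005,-0.057],[0,-0.0005,-0.057],[0,-0.0005,-0.057],[0,-0.0005,-0.057],[0.01,-0.0005,-0.057],[0.02,-0.0005,-0.057],[0.03,-0.0005,-0.057],[0.03,-0.0005,-0.057]],"spin":[0,0,0,0,0,0,0,0,0,0]}'
```

```text
time_s: 6.55
ee_pos: [0.6785, 0.114, 0.115]
eef_rot: [-1.26, 1.566, -3.019]
force: [-0.3, -0.3, -0.7]
grip_width: 0.0007
```

```bash
python3 -m creep '{"hand":[1,1,1,1,1,1],"slide":[[0.003,0.001,-0.001],[0.006,0.001,-0.001],[0.008,0.001,-0.001],[0.010,0.001,-0.001],[0.012,0.001,-0.001],[0.012,0.001,-0.001]],"spin":[0,0,0,0,0,0]}'
```

```text
time_s: 7.05
ee_pos: [0.6809, 0.1154, 0.1064]
eef_rot: [1.894, 1.57, 0.134]
force: [0.7, 1.3, 2.1]
grip_width: 0.0005
```

```bash
python3 -m creep '{"hand":[1,1,1,1],"slide":[[0.002,-0.001,0],[0.004,-0.001,0],[0.005,-0.001,0],[0.005,-0.001,0]],"spin":[0,0,0,0]}'
```

```text
time_s: 7.38
ee_pos: [0.6802, 0.1156, 0.1017]
eef_rot: [1.814, 1.57, 0.055]
force: [2.3, 0.2, 4.4]
grip_width: 0.0004
```

```bash
python3 -m creep '{"hand":[1,1,1],"slide":[[0.001,0,0],[0.002,0,0],[0.002,0,0]],"spin":[0,0,0]}'
```

```text
time_s: 7.63
ee_pos: [0.6802, 0.1156, 0.0998]
eef_rot: [1.848, 1.57, 0.089]
force: [3.4, -0.4, 5.4]
grip_width: 0.0007
```

```bash
python3 -m creep '{"hand":[1,1,1],"slide":[[0.001,0.001,0],[0.002,0.001,0],[0.002,0.001,0]],"spin":[0,0,0]}'
```

```text
time_s: 7.88
ee_pos: [0.6806, 0.1155, 0.0976]
eef_rot: [-1.664, 1.57, 2.86]
force: [-0.6, 0.2, 7.2]
grip_width: 0.0006
```

```bash
python3 -m creep '{"hand":[1,1,1],"slide":[[0.001,0,0],[0.002,0,0],[0.002,0,0]],"spin":[0,0,0]}'
```

```text
time_s: 8.13
ee_pos: [0.6806, 0.1156, 0.0957]
eef_rot: [-1.651, 1.57, 2.873]
force: [-1.2, -0.4, 7.5]
grip_width: 0.0008
```

```bash
python3 -m creep '{"hand":[1,1,1],"slide":[[0.001,0,0],[0.002,0,0],[0.002,0,0]],"spin":[0,0,0]}'
```

```text
time_s: 8.38
ee_pos: [0.6807, 0.1156, 0.0939]
eef_rot: [-2.036, 1.571, 2.488]
force: [-2.6, -0.1, 8.6]
grip_width: 0.0005
```

```bash
python3 -m creep '{"hand":[1,1,1],"slide":[[0.001,0,0],[0.002,0,0],[0.002,0,0]],"spin":[0,0,0]}'
```

```text
time_s: 8.63
ee_pos: [0.6807, 0.1155, 0.092]
eef_rot: [-2.143, 1.57, 2.381]
force: [-2.2, -0.1, 8.7]
grip_width: 0.0002
```

```bash
python3 -m creep '{"hand":[1,1,1],"slide":[[0.001,-0.0005,0],[0.002,-0.0005,0],[0.002,-0.0005,0]],"spin":[0,0,0]}'
```

```text
time_s: 8.88
ee_pos: [0.6806, 0.1156, 0.0904]
eef_rot: [1.95, 1.57, 0.191]
force: [-1.0, -0.8, 8.9]
grip_width: 0.0005
```

```bash
python3 -m creep '{"hand":[1,1,1],"slide":[[0.001,0,0],[0.0015,0,0],[0.0015,0,0]],"spin":[0,0,0]}'
```

```text
time_s: 9.13
ee_pos: [0.6806, 0.1156, 0.089]
eef_rot: [1.937, 1.57, 0.178]
force: [-0.3, 0.4, 11.2]
grip_width: 0.0006
```

Run:
```python
from h import *
im=ctrl.camera('side')[120:300,180:360]; cv2.imwrite('pics/s6.png',cv2.resize(im[:,:,::-1],(600,600),interpolation=cv2.INTER_CUBIC))
p,R,o=tool();print(p,o['force'])
```

```text
[0.6806 0.1156 0.0891] [-1.3968  0.0496 11.521 ]
```

View pics/s6.png

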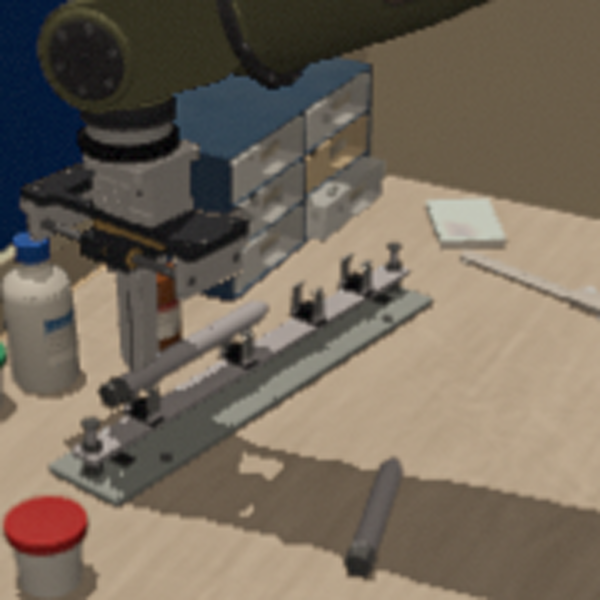

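```bash
python3 -m creep '{"hand":[1,1,1],"slide":[[0.0005,0,0],[0.001,0,0],[0.001,0,0]],"spin":[0,0,0]}'
```

```text
time_s: 9.43
ee_pos: [0.6806, 0.1156, 0.0881]
eef_rot: [1.916, 1.57, 0.156]
force: [-1.2, 0.2, 10.8]
grip_width: 0.0001
```

```bash
python3 -m creep '{"hand":[1,1,1],"slide":[[0.0005,0,0],[0.001,0,0],[0.001,0,0]],"spin":[0,0,0]}'
```

```text
time_s: 9.68
ee_pos: [0.6807, 0.1156, 0.0872]
eef_rot: [1.939, 1.569, 0.179]
force: [-1.2, 0.2, 11.3]
grip_width: 0.0001
```

```bash
python3 -m creep '{"hand":[1,1,1],"slide":[[0.0005,0,0],[0.001,0,0],[0.001,0,0]],"spin":[0,0,0]}'
```

```text
time_s: 9.93
ee_pos: [0.6807, 0.1156, 0.0863]
eef_rot: [1.949, 1.569, 0.189]
force: [-1.1, -0.3, 12.3]
grip_width: 0.0007
```

```bash
python3 -m creep '{"hand":[1,1,1],"slide":[[0.0005,0,0],[0.001,0,0],[0.001,0,0]],"spin":[0,0,0]}'
```

```text
time_s: 10.18
ee_pos: [0.6808, 0.1156, 0.0854]
eef_rot: [1.937, 1.569, 0.178]
force: [0.3, 0.4, 12.4]
grip_width: 0.0003
```

```bash
python3 -m creep '{"hand":[1,1,1],"slide":[[0.0005,0,0],[0.0008,0,0],[0.0008,0,0]],"spin":[0,0,0]}'
```

```text
time_s: 10.43
ee_pos: [0.6806, 0.1157, 0.0841]
eef_rot: [2.091, 1.57, 0.332]
force: [0.6, 0.4, 8.5]
grip_width: 0.0004
```

Run:
```python
from h import *
for n in ['side','wrist']:
  im=ctrl.camera(n)
  if n=='side': im=im[180:270,190:310]; cv2.imwrite('pics/s7.png',cv2.resize(im[:,:,::-1],(800,600),interpolation=cv2.INTER_CUBIC))
  else: cv2.imwrite('pics/w7.png',cv2.resize(im[100:400,180:380,::-1],(400,600),interpolation=cv2.INTER_CUBIC))
p,R,o=tool();print(p,o['force'])
```

```text
[0.6806 0.1157 0.084 ] [0.8293 0.7941 8.3457]
```

View pics/s7.png

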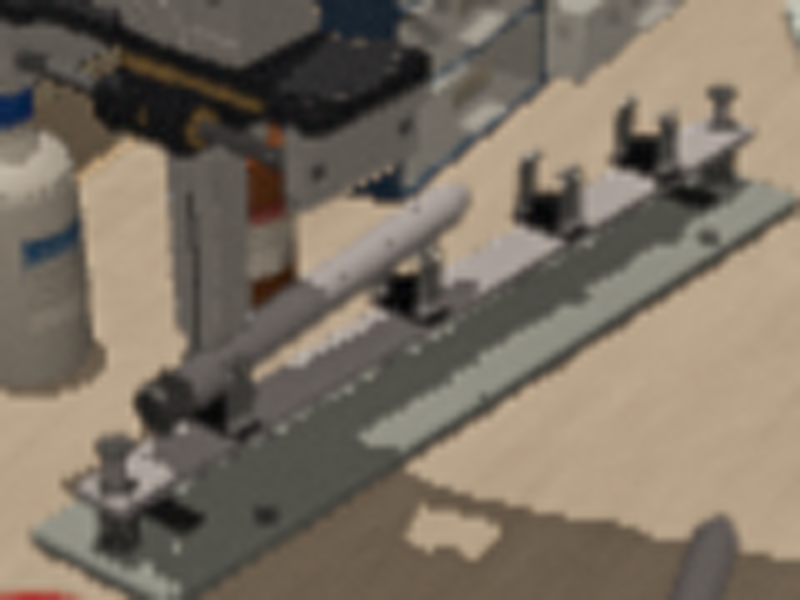

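View pics/w7.png

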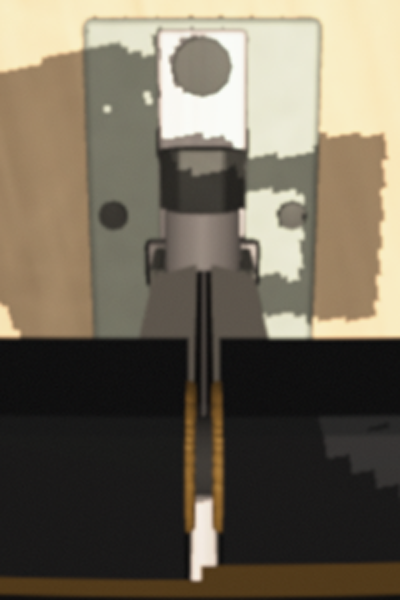

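```bash
python3 -m creep '{"hand":[1,1,1,1,1,1,1,1,1],"slide":[[-0.03,0,0],[-0.05,0,0.01],[-0.05,-0.0005,0.045],[-0.05,-0.0005,0.08],[-0.05,-0.0005,0.116],[-0.04,-0.0005,0.1165],[-0.03,-0.0005,0.1165],[-0.028,-0.0005,0.1165],[-0.028,-0.0005,0.1165]],"spin":[0,0,0,0,0,0,0,0,0]}'
```

```text
time_s: 11.28
ee_pos: [0.6574, 0.0023, 0.1096]
eef_rot: [-1.501, 1.568, 3.024]
force: [-0.1, -0.2, -0.2]
grip_width: 0.0002
```

```bash
python3 -m creep '{"hand":[1,1,1,1,1],"slide":[[0.002,0,0],[0.004,0,0],[0.006,0,0],[0.008,0,0],[0.008,0,0]],"spin":[0,0,0,0,0]}'
```

```text
time_s: 11.7
ee_pos: [0.6582, 0.0018, 0.1032]
eef_rot: [2.518, 1.57, 0.759]
force: [0.4, 3.3, 4.4]
grip_width: 0.0007
```

```bash
python3 -m creep '{"hand":[1,1,1,1],"slide":[[0.002,0,0],[0.004,0,0],[0.005,0,0],[0.005,0,0]],"spin":[0,0,0,0]}'
```

```text
time_s: 12.03
ee_pos: [0.6583, 0.0016, 0.0985]
eef_rot: [2.296, 1.57, 0.537]
force: [-0.4, 4.7, 5.8]
grip_width: 0.0004
```

```bash
python3 -m creep '{"hand":[1,1,1,1],"slide":[[0.001,0,-0.0007],[0.002,0,-0.001],[0.003,0,-0.001],[0.003,0,-0.001]],"spin":[0,0,0,0]}'
```

```text
time_s: 12.37
ee_pos: [0.6584, 0.0018, 0.0957]
eef_rot: [1.252, 1.57, -0.507]
force: [-1.6, 0.3, 7.9]
grip_width: 0.0003
```

```bash
python3 -m creep '{"hand":[1,1,1],"slide":[[0.001,0,-0.0002],[0.002,0,-0.0002],[0.002,0,-0.0002]],"spin":[0,0,0]}'
```

```text
time_s: 12.62
ee_pos: [0.6586, 0.0019, 0.0939]
eef_rot: [1.189, 1.569, -0.571]
force: [-0.2, -1.1, 7.9]
grip_width: 0.0009
```

```bash
python3 -m creep '{"hand":[1,1,1],"slide":[[0.001,0,0.0003],[0.002,0,0.0003],[0.002,0,0.0003]],"spin":[0,0,0]}'
```

```text
time_s: 12.87
ee_pos: [0.6586, 0.0016, 0.092]
eef_rot: [1.361, 1.569, -0.398]
force: [-0.9, -0.3, 7.5]
grip_width: 0.0006
```

```bash
python3 -m creep '{"hand":[1,1,1],"slide":[[0.001,0,0],[0.002,0,0],[0.002,0,0]],"spin":[0,0,0]}'
```

```text
time_s: 13.12
ee_pos: [0.6584, 0.0015, 0.0894]
eef_rot: [1.05, 1.57, -0.709]
force: [-0.7, -1.8, 4.7]
grip_width: 0.0005
```

```bash
python3 -m creep '{"hand":[1,1,1],"slide":[[0.001,0,0],[0.0015,0,0],[0.0015,0,0]],"spin":[0,0,0]}'
```

```text
time_s: 13.37
ee_pos: [0.6584, 0.0015, 0.088]
eef_rot: [1.026, 1.57, -0.733]
force: [-0.6, -1.9, 6.2]
grip_width: 0.0004
```

```bash
python3 -m creep '{"hand":[1,1,1,1,1,1,1],"slide":[[0.001,0,-0.0004],[0.002,0,-0.0004],[0.002,0,-0.0004],[-0.02,0,-0.0004],[-0.05,0,-0.0004],[-0.08,-0.02,-0.0004],[-0.08,-0.04,-0.0004]],"spin":[0,0,0,0,0,0,0]}'
python3 - <<'E'
from h import *
for n in ['side','wrist','scene']:
  c=ctrl.calibration(n);im=ctrl.camera(n)
  if n=='side': im=im[165:270,190:330]; cv2.imwrite('pics/s8.png',cv2.resize(im[:,:,::-1],(800,600),interpolation=cv2.INTER_CUBIC))
  elif n=='wrist': cv2.imwrite('pics/w8.png',cv2.resize(im[:,:,::-1],(800,600),interpolation=cv2.INTER_CUBIC));cw=c
  else:cv2.imwrite('pics/sc8.png',cv2.resize(im[180:280,190:340,::-1],(750,500),interpolation=cv2.INTER_CUBIC))
p,R,o=tool();print(p,o['force'],o['time_s'])
import pickle;pickle.dump(cw,open('w8.pkl','wb'))
E
```

```text
time_s: 13.95
ee_pos: [0.6204, 0.0096, 0.1729]
eef_rot: [1.683, 1.563, -0.077]
force: [1.5, -0.7, 1.2]
grip_width: 0.0006
[0.6185 0.01   0.168 ] [ 0.0406 -0.2689  0.2238] 14.1
```

View pics/s8.png

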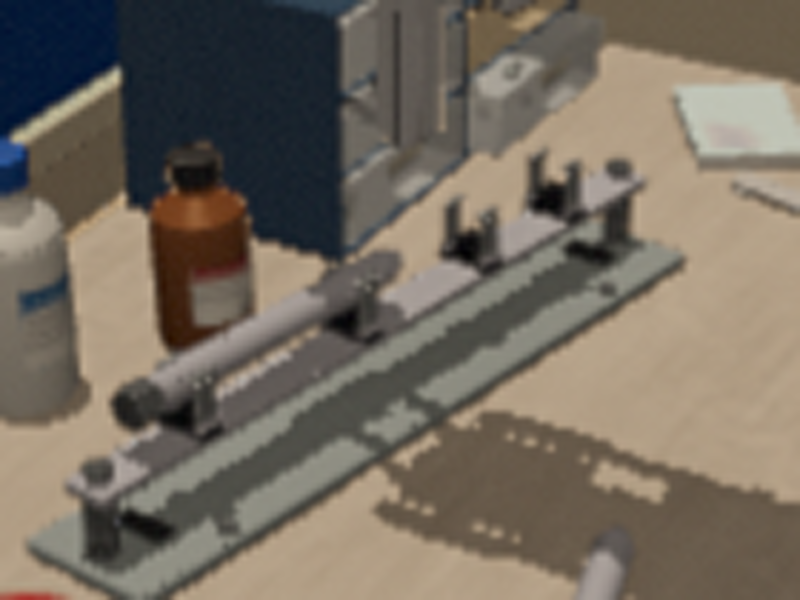

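View pics/w8.png

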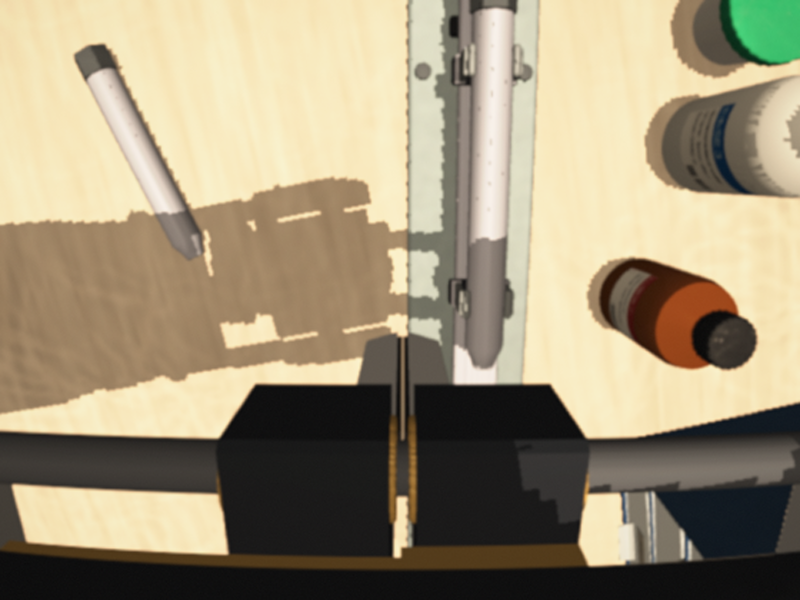

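View pics/sc8.png

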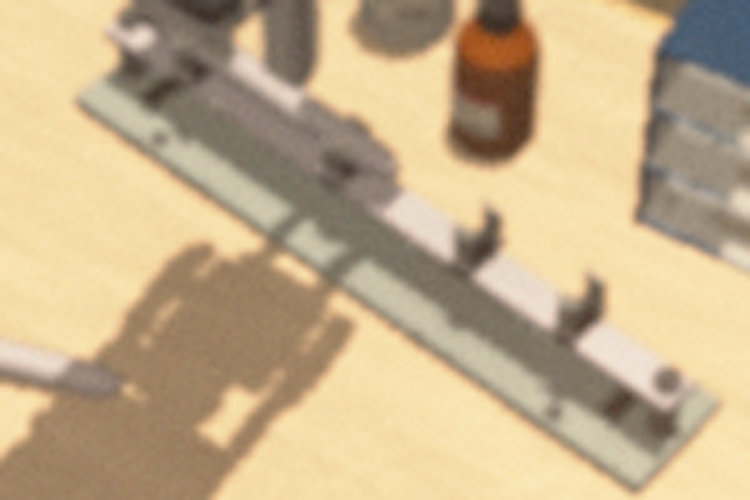

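Run:
```python
from h import *
import pickle; c=pickle.load(open('w8.pkl','rb'))
d=np.array([.184,.983]);n=np.array([.983,-.184]);m=np.array([.669,.058])
t=plane(c,np.array([[484,367]])*.7,0.077)[0]
k=plane(c,np.array([[467,62],[461,297]])*.7,0.084)
print('tip along',(t[:2]-m)@d,'lat',(t[:2]-m)@n,'lips along',(k[:,:2]-m)@d)
h=plane(c,np.array([[92,47]])*.7,0.02)[0]; t=plane(c,np.array([[195,258]])*.7,0.01)[0]
print('short',h,t,np.linalg.norm((h-t)[:2]),(h+t)/2,np.degrees(np.arctan2(-(h-t)[0],(h-t)[1])))
ax=plane(c,np.array([[110,97],[175,213]])*.7,0.01);print(ax)
e=ax[0]-ax[1];print(np.degrees(np.arctan2(-e[0],e[1])))
p,R,o=tool();print(R.round(3),p)
```

```text
tip along -0.09404587187678771 lat 0.0010577394130612324 lips along [ 0.0563 -0.0542]
short [0.4644 0.1795 0.02  ] [0.4901 0.0443 0.01  ] 0.13765414714839297 [0.4772 0.1119 0.015 ] 10.770730678740836
[[0.4629 0.1514 0.01  ]
 [0.485  0.0744 0.01  ]]
16.017497851168635
[[ 0.     0.982 -0.187]
 [-0.    -0.187 -0.982]
 [-1.     0.     0.   ]] [0.6185 0.01   0.168 ]
```

```bash
python3 -m creep '{"hand":[-0.5,-0.5,-0.5,-0.5,-0.5,-0.5,-0.5],"slide":[[-0.01,-0.03,-0.015],[-0.02,-0.06,-0.03],[-0.03,-0.1,-0.045],[-0.04,-0.13,-0.06],[-0.04,-0.158,-0.074],[-0.04,-0.158,-0.074],[-0.04,-0.158,-0.074]],"spin":[-6,-12,-18,-25,-25,-25,-25]}'
python3 - <<'E'
from h import *
p,R,o=tool(); print(p,o['force'],o['time_s'],o['grip_width']);print(R.round(3))
c=ctrl.calibration('wrist');im=ctrl.camera('wrist')
import pickle; pickle.dump((c,im),open('w9.pkl','wb'))
cv2.imwrite('pics/w9.png',cv2.resize(im[:,:,::-1],(800,600),interpolation=cv2.INTER_CUBIC))
E
```

```text
time_s: 14.68
ee_pos: [0.4776, 0.1128, 0.2075]
eef_rot: [-0.985, 1.571, -2.307]
force: [0.7, 0.3, -0.0]
grip_width: 0.0431
[0.4776 0.1128 0.2075] [ 0.7021  0.2973 -0.0416] 14.6833 0.04310283657019958
[[-0.     0.969  0.247]
 [-0.     0.247 -0.969]
 [-1.    -0.     0.   ]]
```

View pics/w9.png

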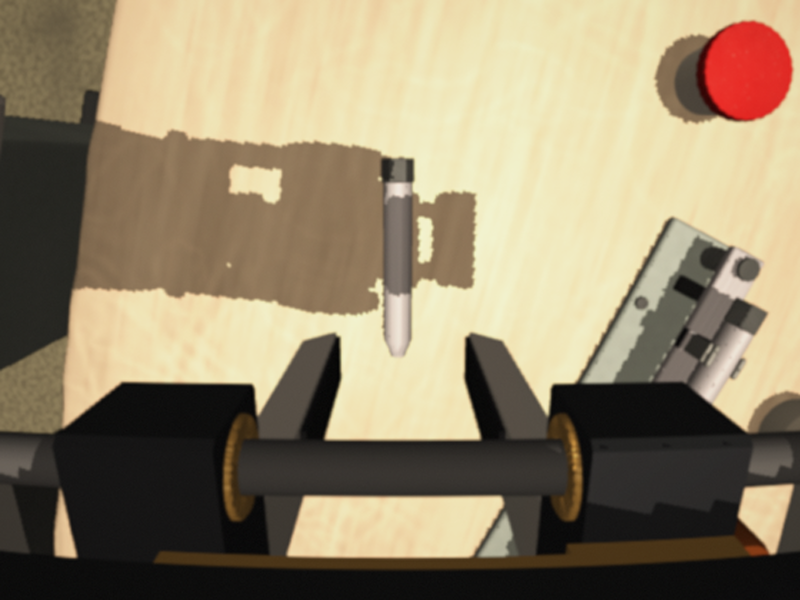

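Run:
```python
from h import *
import pickle; c,im=pickle.load(open('w9.pkl','rb'))
h=plane(c,np.array([[398,158]])*.7,0.019)[0]; t=plane(c,np.array([[398,357]])*.7,0.01)[0]
print(h,t,np.linalg.norm((h-t)[:2])); u=(t-h)[:2];u/=np.linalg.norm(u); m=t[:2]-u*.07; m2=h[:2]+u*.07
print(m,m2); d=(m+m2)/2-tool()[0][:2]; R=tool()[1]; print('tool y,z',R[:2,1]@d,R[:2,2]@d,'ang',np.degrees(np.arctan2(u[0],-u[1])))
```

```text
[0.4572 0.1806 0.019 ] [0.4917 0.0438 0.01  ] 0.1411162196351915
[0.4746 0.1117] [0.4743 0.1128]
tool y,z -0.0036022275295153464 -0.0009655571108493902 ang 14.165382227397734
```

```bash
python3 -m creep '{"hand":[-0.3,-0.3,-0.3,-0.3,-0.3,-0.3,-0.3,1,1,1,1,1],"slide":[[0.04,-0.0036,-0.001],[0.08,-0.0036,-0.001],[0.12,-0.0036,-0.001],[0.16,-0.0036,-0.001],[0.185,-0.0036,-0.001],[0.197,-0.0036,-0.001],[0.197,-0.0036,-0.001],[0.197,-0.0036,-0.001],[0.197,-0.0036,-0.001],[0.197,-0.0036,-0.001],[0.197,-0.0036,-0.001],[0.197,-0.0036,-0.001]],"spin":[0,0,0,0,0,0,0,0,0,0,0,0]}' 25
python3 -m creep '{"hand":[1,1,1,1,1],"slide":[[0,0,0],[0,0,0],[0,0,0],[0,0,0],[0,0,0]],"spin":[0,0,0,0,0]}' 25
```

```text
time_s: 15.73
ee_pos: [0.4741, 0.1121, 0.0105]
eef_rot: [-1.57, 1.571, -2.893]
force: [0.5, -0.9, 0.2]
grip_width: 0.0308
time_s: 16.15
ee_pos: [0.4739, 0.1123, 0.0107]
eef_rot: [1.727, 1.571, 0.404]
force: [0.3, 0.1, -0.5]
grip_width: 0.0193
```

```bash
python3 -m creep '{"hand":[1,1,1,1,1,1,1,1,1,1,1,1],"slide":[[-0.035,0,0],[-0.07,0,0],[-0.105,0.005,0.01],[-0.14,0.015,0.04],[-0.16,0.03,0.075],[-0.18,0.045,0.11],[-0.19,0.055,0.145],[-0.19,0.07,0.18],[-0.19,0.085,0.215],[-0.19,0.095,0.25],[-0.19,0.0954,0.273],[-0.19,0.0954,0.273]],"spin":[0,0,6,12,18,22,24.9,24.9,24.9,24.9,24.9,24.9]}'
python3 -m creep '{"hand":[1,1,1,1,1],"slide":[[0.03,0,0],[0.06,0,0],[0.09,0,0],[0.1,0,0],[0.1,0,0]],"spin":[0,0,0,0,0]}'
python3 - <<'E'
from h import *
p,R,o=tool(); print(p,o['force'],o['time_s'],o['grip_width']);print(R.round(3))
for n in ['wrist','side']:
  c=ctrl.calibration(n);im=ctrl.camera(n)
  if n=='side': im=im[120:300,180:360]; cv2.imwrite('pics/s10.png',cv2.resize(im[:,:,::-1],(600,600),interpolation=cv2.INTER_CUBIC))
  else: cv2.imwrite('pics/w10.png',cv2.resize(im[:,:,::-1],(800,600),interpolation=cv2.INTER_CUBIC)); cw=c
import pickle;pickle.dump(cw,open('w10.pkl','wb'))
E
```

```text
time_s: 17.15
ee_pos: [0.6338, -0.133, 0.1995]
eef_rot: [-1.114, 1.57, -2.875]
force: [-0.7, -0.1, -0.6]
grip_width: 0.0195
time_s: 17.57
ee_pos: [0.6321, -0.1282, 0.0981]
eef_rot: [-1.651, 1.566, 2.875]
force: [-1.1, 0.2, -0.8]
grip_width: 0.0193
[ 0.6321 -0.1282  0.0981] [-1.0802  0.1794 -0.812 ] 17.5667 0.019270621055696723
[[-0.005  0.983 -0.185]
 [ 0.001 -0.185 -0.983]
 [-1.    -0.005 -0.   ]]
```

View pics/w10.png

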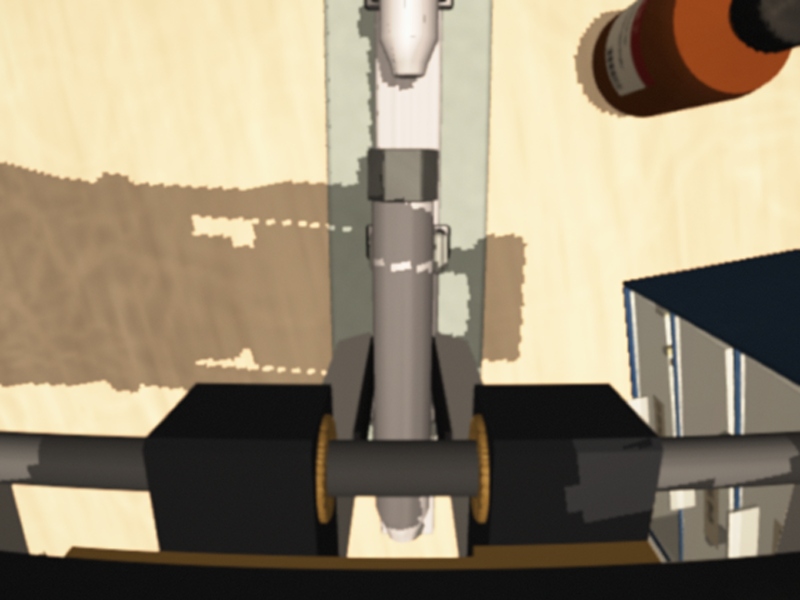

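View pics/s10.png

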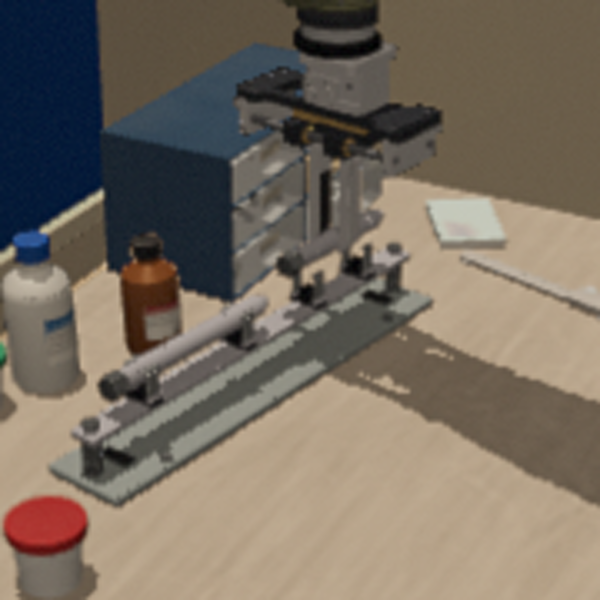

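Run:
```python
from h import *
import pickle; c=pickle.load(open('w10.pkl','rb'))
d=np.array([.184,.983]);n=np.array([.983,-.184]);m=np.array([.6338,-.1288])
h=plane(c,np.array([[403,149.5]])*.7,0.1075)[0]
k=plane(c,np.array([[409,243]])*.7,0.085)[0]
tp=plane(c,np.array([[406,76]])*.7,0.077)[0]
for x in (h,k,tp): print((x[:2]-m)@d,(x[:2]-m)@n)
print(tool()[0])
```

```text
0.07059374309178842 -0.0013961632974454873
0.03969808010222489 0.0005929532583017585
0.09622046527287648 -0.00043331954538706243
[ 0.6339 -0.1288  0.1022]
```

```bash
python3 -m creep '{"hand":[1,1,1,1,1,1],"slide":[[0.004,0,0],[0.008,0,0],[0.01,0,0],[0.012,0,0],[0.0125,0,0],[0.0125,0,0]],"spin":[0,0,0,0,0,0]}'
```

```text
time_s: 18.17
ee_pos: [0.6338, -0.1291, 0.0886]
eef_rot: [1.531, 1.569, -0.227]
force: [2.8, 0.4, 2.8]
grip_width: 0.019
```

```bash
python3 -m creep '{"hand":[0,0,0,0,0,0,0,0,0,0],"slide":[[0,0.001,0],[0,0.001,0],[0,0.001,0],[0,0.001,0],[0,0.001,0],[-0.01,0.001,0],[-0.03,0.001,0],[-0.05,0.001,0],[-0.06,0.001,0],[-0.06,0.001,0]],"spin":[0,0,0,0,0,0,0,0,0,0]}'
python3 - <<'E'
from h import *
p,R,o=tool(); print(p,o['force'],o['time_s'],o['grip_width'])
for n in ['wrist','side']:
  c=ctrl.calibration(n);im=ctrl.camera(n)
  if n=='side': im=im[120:300,180:360]; cv2.imwrite('pics/s11.png',cv2.resize(im[:,:,::-1],(600,600),interpolation=cv2.INTER_CUBIC))
  else: cv2.imwrite('pics/w11.png',cv2.resize(im[:,:,::-1],(800,600),interpolation=cv2.INTER_CUBIC)); cw=c
E
```

```text
time_s: 19.0
ee_pos: [0.6353, -0.1294, 0.1512]
eef_rot: [1.504, 1.566, -0.254]
force: [-0.3, 0.6, -0.2]
grip_width: 0.0472
[ 0.6353 -0.1294  0.1512] [-0.3014  0.5818 -0.1553] 19.0 0.0471853701229134
```

View pics/w11.png

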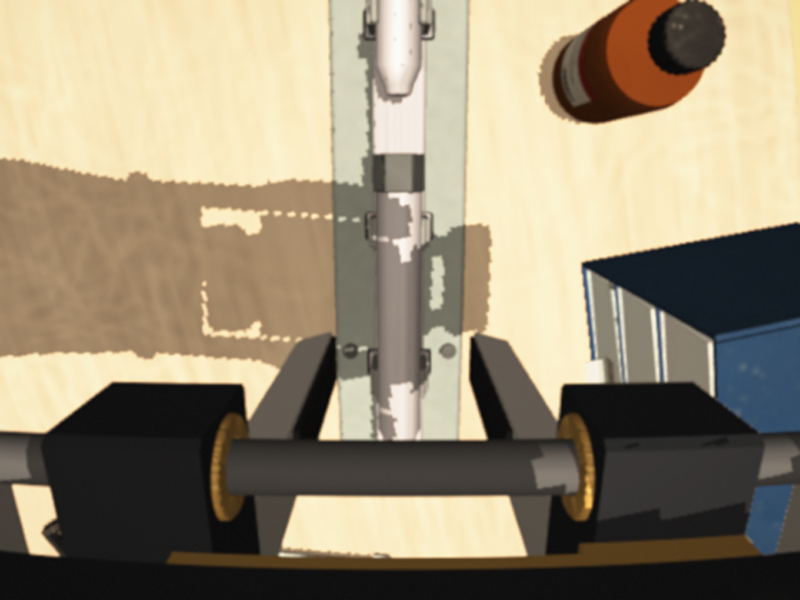

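View pics/s11.png

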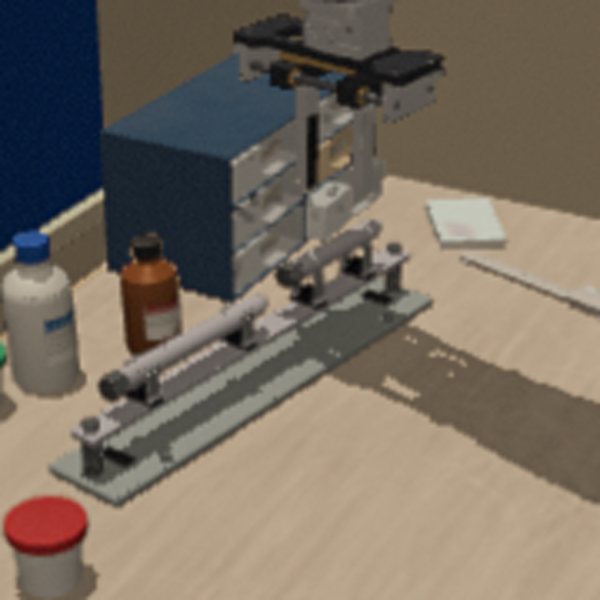

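```bash
python3 -m creep '{"hand":[1,1,1,1,1,1,1,1,1,1],"slide":[[0,-0.0003,-0.02],[0,-0.0003,-0.0355],[0,-0.0003,-0.0355],[0,-0.0003,-0.0355],[0,-0.0003,-0.0355],[0.01,-0.0003,-0.0355],[0.02,-0.0003,-0.0355],[0.03,-0.0003,-0.0355],[0.038,-0.0003,-0.0355],[0.038,-0.0003,-0.0355]],"spin":[0,0,0,0,0,0,0,0,0,0]}'
```

```text
time_s: 19.93
ee_pos: [0.6397, -0.0943, 0.1075]
eef_rot: [-1.581, 1.567, 2.944]
force: [-0.3, 0.2, 0.4]
grip_width: 0.0008
```

```bash
python3 -m creep '{"hand":[1,1,1,1,1],"slide":[[0.001,0,0],[0.003,0,0],[0.005,0,0],[0.007,0,0],[0.007,0,0]],"spin":[0,0,0,0,0]}'
```

```text
time_s: 20.35
ee_pos: [0.6408, -0.0943, 0.1033]
eef_rot: [1.532, 1.57, -0.225]
force: [0.8, -0.0, 2.6]
grip_width: 0.0005
```

```bash
python3 -m creep '{"hand":[1,1,1,1],"slide":[[0.002,0,0],[0.003,0,0],[0.004,0,0],[0.004,0,0]],"spin":[0,0,0,0]}'
```

```text
time_s: 20.68
ee_pos: [0.6408, -0.0942, 0.0993]
eef_rot: [1.6, 1.57, -0.157]
force: [0.7, -1.5, 5.6]
grip_width: 0.0004
```

```bash
python3 -m creep '{"hand":[1,1,1],"slide":[[0.001,0,0],[0.002,0,0],[0.002,0,0]],"spin":[0,0,0]}'
```

```text
time_s: 20.93
ee_pos: [0.6408, -0.0943, 0.0974]
eef_rot: [1.572, 1.57, -0.186]
force: [-0.3, 0.1, 6.2]
grip_width: 0.0004
```

```bash
python3 -m creep '{"hand":[1,1,1],"slide":[[0.001,0,0],[0.002,0,0],[0.002,0,0]],"spin":[0,0,0]}'
```

```text
time_s: 21.18
ee_pos: [0.6409, -0.0942, 0.0955]
eef_rot: [1.586, 1.57, -0.171]
force: [0.2, 0.3, 7.1]
grip_width: 0.0
```

```bash
python3 -m creep '{"hand":[1,1,1],"slide":[[0.001,0,0],[0.002,0,0],[0.002,0,0]],"spin":[0,0,0]}'
```

```text
time_s: 21.43
ee_pos: [0.6409, -0.0942, 0.0937]
eef_rot: [1.586, 1.57, -0.171]
force: [-1.1, 0.7, 8.1]
grip_width: 0.0008
```

```bash
python3 -m creep '{"hand":[1,1,1],"slide":[[0.001,0,0],[0.0015,0,0],[0.0015,0,0]],"spin":[0,0,0]}'
```

```text
time_s: 21.68
ee_pos: [0.6409, -0.0943, 0.0923]
eef_rot: [1.559, 1.57, -0.199]
force: [-1.2, 0.4, 9.4]
grip_width: 0.0007
```

```bash
python3 -m creep '{"hand":[1,1,1],"slide":[[0.001,0,0],[0.0015,0,0],[0.0015,0,0]],"spin":[0,0,0]}'
```

```text
time_s: 21.93
ee_pos: [0.641, -0.0942, 0.0909]
eef_rot: [1.574, 1.57, -0.184]
force: [-0.3, -0.1, 10.2]
grip_width: 0.0006
```

```bash
python3 -m creep '{"hand":[1,1,1],"slide":[[0.001,0,0],[0.0015,0,0],[0.0015,0,0]],"spin":[0,0,0]}'
```

```text
time_s: 22.18
ee_pos: [0.641, -0.0942, 0.0895]
eef_rot: [1.59, 1.57, -0.168]
force: [-1.4, 0.7, 9.9]
grip_width: 0.0003
```

```bash
python3 -m creep '{"hand":[1,1,1],"slide":[[0.0005,0,0],[0.001,0,0],[0.001,0,0]],"spin":[0,0,0]}'
```

```text
time_s: 22.43
ee_pos: [0.641, -0.0943, 0.0886]
eef_rot: [1.596, 1.569, -0.162]
force: [-1.3, 0.5, 9.5]
grip_width: 0.0002
```

```bash
python3 -m creep '{"hand":[1,1,1],"slide":[[0.0005,0,0],[0.001,0,0],[0.001,0,0]],"spin":[0,0,0]}'
```

```text
time_s: 22.68
ee_pos: [0.641, -0.0942, 0.0876]
eef_rot: [1.585, 1.569, -0.172]
force: [-1.5, 0.9, 10.7]
grip_width: 0.0007
```

```bash
python3 -m creep '{"hand":[1,1,1],"slide":[[0.0005,0,0],[0.001,0,0],[0.001,0,0]],"spin":[0,0,0]}'
```

```text
time_s: 22.93
ee_pos: [0.641, -0.0942, 0.0867]
eef_rot: [1.594, 1.569, -0.163]
force: [-1.1, 1.2, 10.7]
grip_width: 0.0005
```

```bash
python3 -m creep '{"hand":[1,1,1],"slide":[[0.0005,0,0],[0.001,0,0],[0.001,0,0]],"spin":[0,0,0]}'
```

```text
time_s: 23.18
ee_pos: [0.6411, -0.0942, 0.0858]
eef_rot: [1.604, 1.569, -0.154]
force: [-2.6, 1.0, 11.0]
grip_width: 0.0004
```

```bash
python3 -m creep '{"hand":[1,1,1],"slide":[[0.0005,-0.0006,0],[0.001,-0.0006,0],[0.001,-0.0006,0]],"spin":[0,0,0]}'
```

```text
time_s: 23.43
ee_pos: [0.6408, -0.0942, 0.085]
eef_rot: [1.588, 1.568, -0.17]
force: [0.3, 1.1, 12.5]
grip_width: 0.0003
```

Run:
```python
from h import *
im=ctrl.camera('side')[165:270,190:330]; cv2.imwrite('pics/s12.png',cv2.resize(im[:,:,::-1],(800,600),interpolation=cv2.INTER_CUBIC))
p,R,o=tool();print(p,o['force'])
```

```text
[ 0.6409 -0.0942  0.0851] [ 0.9126 -0.2908 12.744 ]
```

View pics/s12.png

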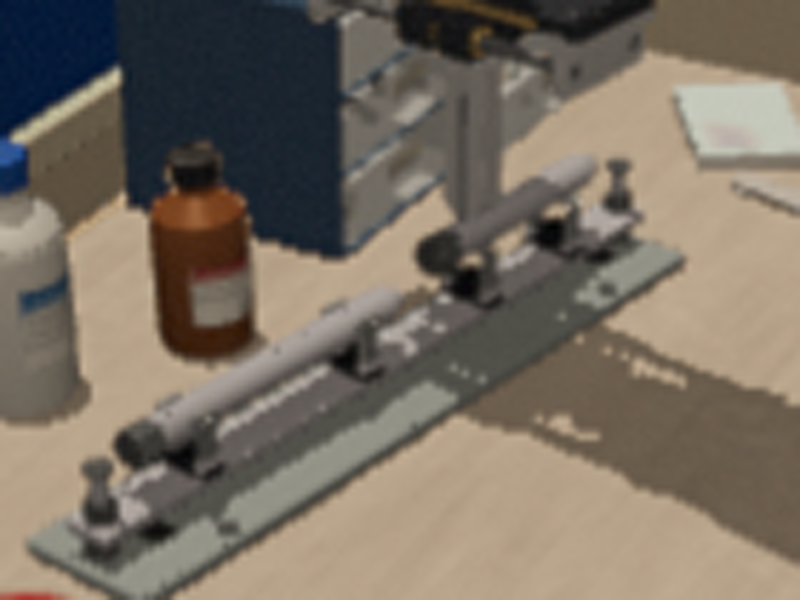

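```bash
python3 -m creep '{"hand":[1,1,1],"slide":[[0.0005,0.0002,0],[0.0008,0.0002,0],[0.0008,0.0002,0]],"spin":[0,0,0]}'
```

```text
time_s: 23.73
ee_pos: [0.641, -0.0942, 0.0842]
eef_rot: [1.586, 1.568, -0.171]
force: [0.0, 0.0, 12.6]
grip_width: 0.0003
```

```bash
python3 -m creep '{"hand":[1,1,1],"slide":[[0.0004,0,0],[0.0007,0,0],[0.0007,0,0]],"spin":[0,0,0]}'
```

```text
time_s: 23.98
ee_pos: [0.641, -0.0942, 0.0836]
eef_rot: [1.589, 1.568, -0.168]
force: [-0.8, 0.2, 12.5]
grip_width: 0.0006
```

```bash
python3 -m creep '{"hand":[1,1,1],"slide":[[0.0004,0.0001,0],[0.0007,0.0001,0],[0.0007,0.0001,0]],"spin":[0,0,0]}'
```

```text
time_s: 24.23
ee_pos: [0.6411, -0.0942, 0.0829]
eef_rot: [1.599, 1.568, -0.159]
force: [-1.4, -0.1, 12.7]
grip_width: 0.0004
```

```bash
python3 -m creep '{"hand":[1,1,1],"slide":[[0.0004,-0.0003,0],[0.0007,-0.0003,0],[0.0007,-0.0003,0]],"spin":[0,0,0]}'
```

```text
time_s: 24.48
ee_pos: [0.6409, -0.0941, 0.0823]
eef_rot: [1.647, 1.568, -0.11]
force: [0.7, 1.1, 10.5]
grip_width: 0.0005
```

Run:
```python
from h import *
im=ctrl.camera('side')[165:270,190:330]; cv2.imwrite('pics/s13.png',cv2.resize(im[:,:,::-1],(800,600),interpolation=cv2.INTER_CUBIC))
p,R,o=tool();print(p,o['force'])
```

```text
[ 0.6408 -0.094   0.082 ] [0.4639 1.1144 0.5161]
```

View pics/s13.png

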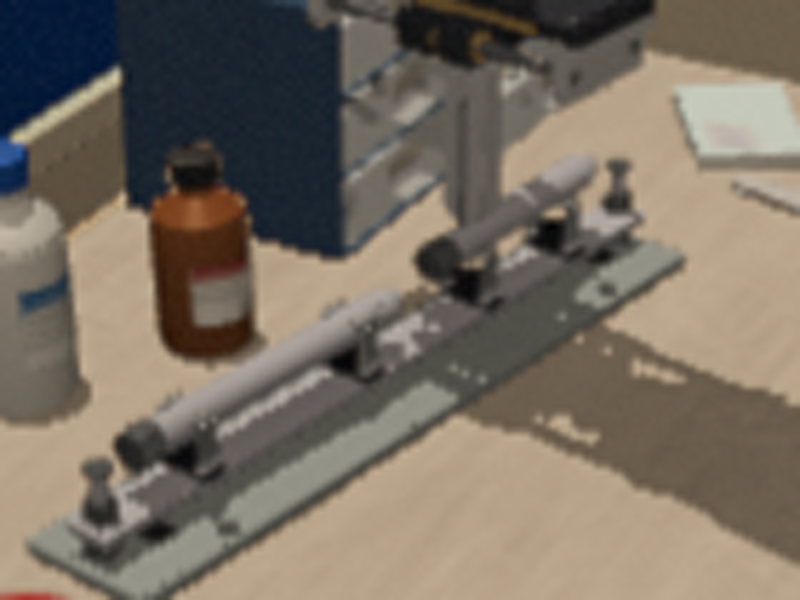

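```bash
python3 -m creep '{"hand":[1,1,1],"slide":[[0,0,0],[0,0,0],[0,0,0]],"spin":[0,0,0]}'
```

```text
time_s: 24.78
ee_pos: [0.6406, -0.0942, 0.0817]
eef_rot: [1.554, 1.569, -0.204]
force: [0.4, -0.2, 8.9]
grip_width: 0.0002
```

```bash
python3 -m creep '{"hand":[1,1,1,1,1,1,1,1,1],"slide":[[-0.03,0,0],[-0.05,0,0],[-0.05,0,0.035],[-0.05,0,0.07],[-0.05,0,0.0728],[-0.04,0,0.0728],[-0.032,0,0.0728],[-0.028,0,0.0728],[-0.028,0,0.0728]],"spin":[0,0,0,0,0,0,0,0,0]}'
```

```text
time_s: 25.53
ee_pos: [0.6262, -0.1645, 0.107]
eef_rot: [-1.628, 1.568, 2.899]
force: [-1.1, -0.3, 2.0]
grip_width: 0.0004
```

```bash
python3 -m creep '{"hand":[1,1,1,1,1],"slide":[[0.002,0,0],[0.004,0,0],[0.006,0,0],[0.008,0,0],[0.008,0,0]],"spin":[0,0,0,0,0]}'
```

```text
time_s: 25.95
ee_pos: [0.6266, -0.1651, 0.1006]
eef_rot: [-3.066, 1.57, 1.459]
force: [-1.0, 4.8, 4.8]
grip_width: 0.0004
```

```bash
python3 -m creep '{"hand":[1,1,1,1],"slide":[[0.001,0,-0.0008],[0.002,0,-0.001],[0.003,0,-0.001],[0.003,0,-0.001]],"spin":[0,0,0,0]}'
```

```text
time_s: 26.28
ee_pos: [0.6269, -0.165, 0.0981]
eef_rot: [1.012, 1.57, -0.745]
force: [-2.2, -0.1, 6.4]
grip_width: 0.0003
```

```bash
python3 -m creep '{"hand":[1,1,1],"slide":[[0.001,0,0],[0.002,0,0],[0.002,0,0]],"spin":[0,0,0]}'
```

```text
time_s: 26.53
ee_pos: [0.627, -0.1651, 0.0963]
eef_rot: [1.085, 1.569, -0.673]
force: [-1.9, -0.6, 5.6]
grip_width: 0.0002
```

```bash
python3 -m creep '{"hand":[1,1,1],"slide":[[0.001,0,0],[0.002,0,0],[0.002,0,0]],"spin":[0,0,0]}'
```

```text
time_s: 26.78
ee_pos: [0.6271, -0.1653, 0.0943]
eef_rot: [0.975, 1.569, -0.783]
force: [-1.9, -1.1, 6.6]
grip_width: 0.0004
```

```bash
python3 -m creep '{"hand":[1,1,1],"slide":[[0.001,-0.0004,0],[0.002,-0.0004,0],[0.002,-0.0004,0]],"spin":[0,0,0]}'
```

```text
time_s: 27.03
ee_pos: [0.6265, -0.1652, 0.0919]
eef_rot: [0.871, 1.57, -0.887]
force: [0.4, -2.8, 3.2]
grip_width: 0.0005
```

```bash
python3 -m creep '{"hand":[1,1,1],"slide":[[0.001,0,0],[0.0015,0,0],[0.0015,0,0]],"spin":[0,0,0]}'
```

```text
time_s: 27.28
ee_pos: [0.6264, -0.1649, 0.0903]
eef_rot: [0.897, 1.57, -0.861]
force: [0.7, -1.8, 4.0]
grip_width: 0.0005
```

```bash
python3 -m creep '{"hand":[1,1,1],"slide":[[0.001,0,0],[0.0015,0,0],[0.0015,0,0]],"spin":[0,0,0]}'
```

```text
time_s: 27.53
ee_pos: [0.6264, -0.1647, 0.0887]
eef_rot: [0.971, 1.57, -0.786]
force: [-0.3, -3.8, 4.9]
grip_width: 0.0002
```

```bash
python3 -m creep '{"hand":[1,1,1,1],"slide":[[0.001,0,0.0006],[0.002,0,0.0006],[0.003,0,0.0006],[0.003,0,0.0006]],"spin":[0,0,0,0]}'
python3 -m creep '{"hand":[1,1,1,1,1,1],"slide":[[-0.03,0,0],[-0.06,0,0],[-0.09,-0.03,-0.03],[-0.1,-0.06,-0.06],[-0.1,-0.09,-0.07],[-0.1,-0.09,-0.07]],"spin":[0,0,0,0,0,0]}'
python3 - <<'E'
from h import *
import pickle
for n in ['side','wrist','scene']:
  c=ctrl.calibration(n);im=ctrl.camera(n)
  pickle.dump((c,im),open(f'{n}14.pkl','wb'))
  if n=='side': im=im[165:270,190:330]; cv2.imwrite('pics/s14.png',cv2.resize(im[:,:,::-1],(800,600),interpolation=cv2.INTER_CUBIC))
  elif n=='wrist': cv2.imwrite('pics/w14.png',cv2.resize(im[:,:,::-1],(800,600),interpolation=cv2.INTER_CUBIC))
  else:cv2.imwrite('pics/sc14.png',cv2.resize(im[180:280,190:340,::-1],(750,500),interpolation=cv2.INTER_CUBIC))
p,R,o=tool();print(p,o['force'],o['time_s'])
E
```

```text
time_s: 27.87
ee_pos: [0.6263, -0.1649, 0.0858]
eef_rot: [2.581, 1.57, 0.824]
force: [-0.1, -2.3, 5.6]
grip_width: 0.0004
time_s: 28.37
ee_pos: [0.546, -0.0755, 0.1854]
eef_rot: [-1.893, 1.567, 2.636]
force: [1.0, -0.3, -0.6]
grip_width: 0.0004
[ 0.5509 -0.0793  0.1858] [ 1.2792  0.0648 -0.6262] 28.5167
```

View pics/s14.png

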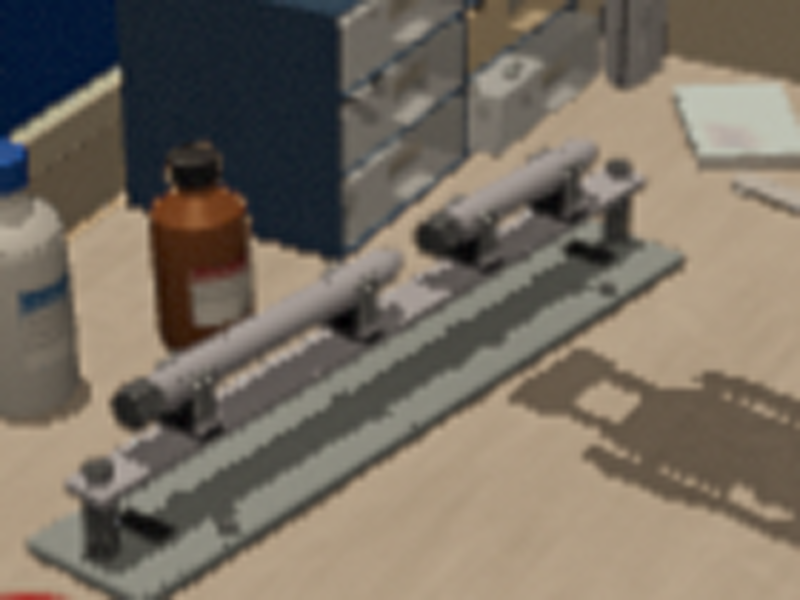

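View pics/w14.png

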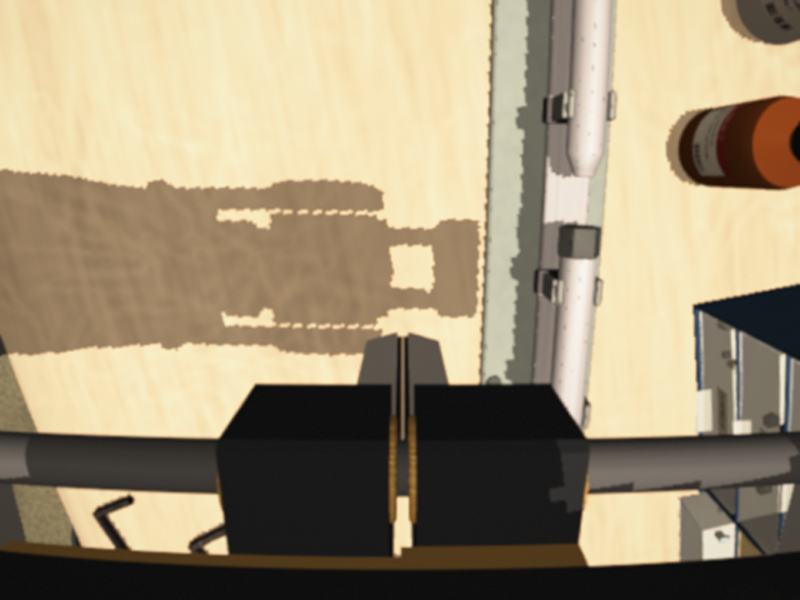

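View pics/sc14.png

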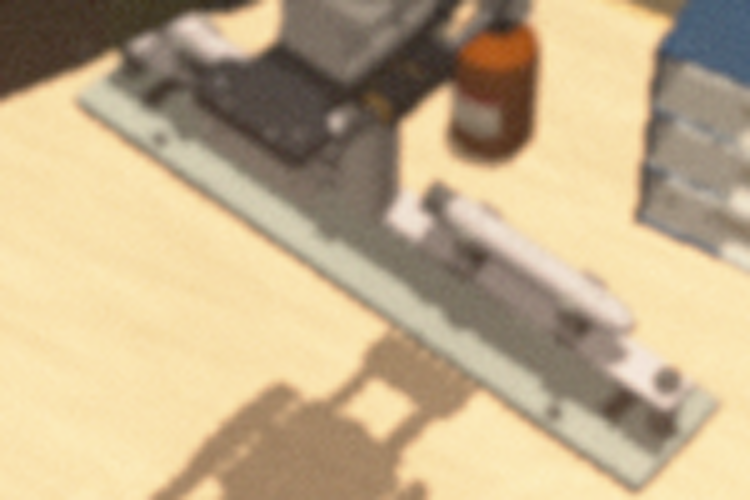

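Run:
```python
from h import *
import pickle; c,im=pickle.load(open('wrist14.pkl','rb'))
d=np.array([.184,.983]);n=np.array([.983,-.184]);m=np.array([.669,.058]);ms=np.array([.6338,-.1288])
f=lambda u,v,z:plane(c,np.array([[u,v]])*.7,z)[0][:2]
t=f(586,177,.077);h=f(580,226,.086);c2=f(567,105,.084);c3=f(557,286,.084)
for x in(t,c2):print('L',(x-m)@d,(x-m)@n)
for x in(h,c3):print('S',(x-ms)@d,(x-ms)@n)
s,im=pickle.load(open('side14.pkl','rb'))
cv2.imwrite('pics/s15.png',im[:,:,::-1])
# side: project expected seated end points/tops
e=np.array([[*(m+.095*d),.087],[*(m-.095*d),.077],[*(ms+.07*d),.087],[*(ms-.07*d),.077]])
print((proj(s,e)-[190,165])*[800/140,600/105])
```

```text
L -0.09417053625282353 0.0016929869306963902
L -0.05902613836781991 -0.012395800620405833
S 0.0713695321314039 -0.00257782384098687
S 0.03946931777527147 -0.011935525372162826
[[124.3592 390.2221]
 [394.2542 255.9639]
 [426.2297 220.4266]
 [588.6947 145.3943]]
```

View pics/s15.png

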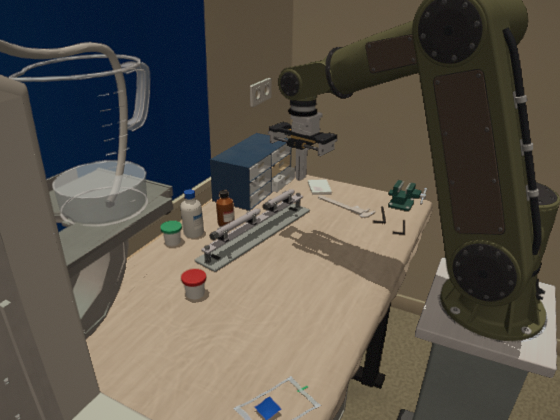

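Run:
```python
from h import *
import pickle; c,im=pickle.load(open('wrist14.pkl','rb'))
cv2.imwrite('pics/w15.png',cv2.resize(im[55:300,365:440,::-1],None,fx=2.4*1.0,fy=2.4,interpolation=cv2.INTER_CUBIC))
cv2.imwrite('pics/w15.png',np.hstack([cv2.resize(im[55:130,370:440,::-1],(560,600),interpolation=cv2.INTER_CUBIC)[:, :390],cv2.resize(im[150:225,370:440,::-1],(560,600),interpolation=cv2.INTER_CUBIC)[:,:400]]))
d=np.array([.184,.983]);ms=np.array([.6338,-.1288]);n=np.array([.983,-.184]);m=np.array([.669,.058])
X=[[*(q+s*.01+ (a)*d + l*n),z] for q,a in((m,-.058),(ms,.036)) for s in(0,) for l in(-.0095,) for z in(.085,.06)]
print(proj(c,X)-[370,0])
```

```text
[[ 31.429   71.9564]
 [ 21.3751  75.6233]
 [ 23.1465 204.9923]
 [ 14.3668 197.9163]]
```

View pics/w15.png

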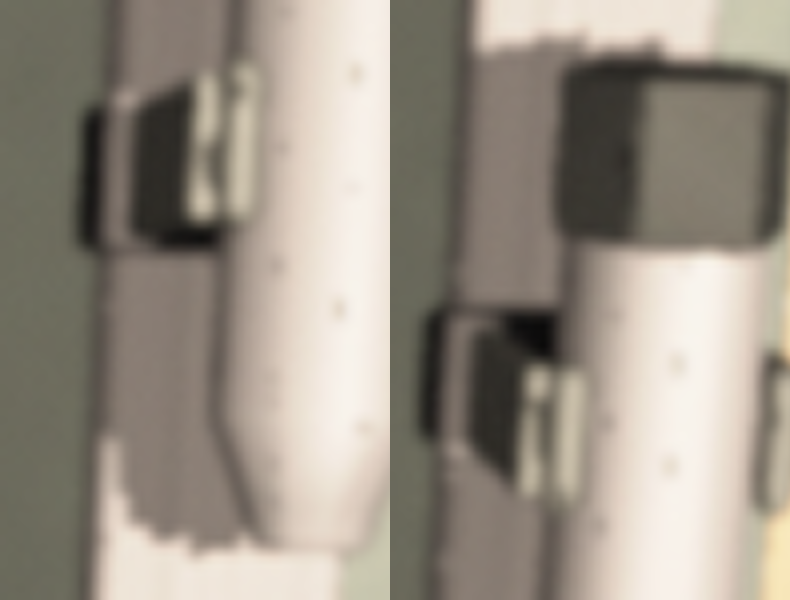

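Run:
```python
from station import ctrl
print(ctrl.get_obs()['time_s'], ctrl.hand_in())
```

```text
the job is handed in; nothing more can be done
28.5167 None
```

Both lances are on the clip rail, the long one first, in the wide pair at the rail's +y end, then the short one in the close pair. I handed in at 28.5 s with the arm clear of everything.

I laid each lance on the closed lips, let go, and pressed one end and then the other with the closed fingertips.

| Clip | Force when it snapped in |
|---|---|
| Long lance, head end | about 12.4 N |
| Long lance, tip end | about 7.9 N |
| Short lance, head end | about 12.7 N |
| Short lance, tip end | about 6.6 N |

- **Bar travel:** the first press on each lance took the bar to about 21–23 mm, short of the 26 mm limit. I worked this out from tool height and force, since the bar's sinking is not measured directly.
- **Fully home:** at all four clips, the tool height and force after the snap fitted a lance resting on its seat. In the last pictures both lances sit level and low in their clips, and the bar is back up.
- **Centring:** both lances are within about 1–2 mm of the centre of their pairs. My first check put one clip of the close pair 3 mm out. On a zoomed picture the clips lay within about 1 mm of where I expected, so I put it down to a poor pixel pick.
- **Bystanders:** the bottle, cup and notepad look unmoved in the pictures, and nothing touched them. I did not measure their positions.

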